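# Load the parts washer

## Task

Get the parts washer ready for a cycle. First wind the drain valve's hand wheel clockwise by its crank until the brass gate touches its stop; then press the washer's button catch and steady the lid with the hand all the way as it springs up, so that it never flies open. Put every dirty caliper and clamp from the bench into the tank, each in the middle of a bay of its own, then push the lid down until the catch clicks and holds it shut, and leave the can, bottle and spanner where they are.

Things in the scene. Friction and masses are not known exactly. Their poses are not given: they have to be found in the camera images.
- wheel (a joint): turning of the drain valve's steel hand wheel, rad; grows clockwise seen from above, which drives the gate towards its stop at 8 mm per rad; about 0 to 5 at the start, 11.0 when the gate touches the stop. A little friction (1.2 N at the crank handle), stays where it is left
- gate (a joint): travel in m of the brass gate block along the valve, geared to the wheel; 0 fully open, 0.088 touching the dark steel stop block (gate shut)
- wheel_axis (a point): point on the vertical spindle axis of the hand wheel (a 104 mm steel disc, its top 71 mm above the bench), at mid-height of the crank handle (92 mm above the bench). The valve base under it is 20 mm high, about 135 x 170 mm, bolted down
- crank_grip (a point): centre of the crank handle: an upright black cylinder 18 mm across and 40 mm tall (72 to 112 mm above the bench) standing 42 mm from the wheel's axis; it spins freely on its pin, so it can be carried round in a circle with the hand held at one angle
- gate_front (a point): middle of the gate block's leading face; y axis along its travel towards the stop (block 28 x 50 x 24 mm)
- stop_face (a point): middle of the stop block's face that the gate comes to touch; y axis along the travel
- hinge (a point): middle of the parts washer's lid hinge line, on the tank's rim 80 mm above the bench, axes of the tank: x points from the tank's catch side to its hinge side, y along the hinge line, z up. The tank is a grey open box, bolted down, 190 x 190 mm outside, 5 mm walls, inner floor 10 mm above the bench; it stretches 190 mm from here towards -x
- lid_edge (a point): point on the lid's upper face near its free edge, mid-width, 185 mm from the hinge line; the lid is a grey plastic plate 190 mm (from hinge to edge) x 194 mm wide, 8 mm thick, its top 88 mm above the bench when shut
- lid (a joint): lid angle, rad: 0 shut, 1.75 fully open (leaning 10 degrees back past upright). When the catch is pressed a spring (about 1 N at the free edge) throws the lid open and keeps it open; the catch grips again with a click when the lid is pushed fully down (about 6 N near the edge) and then reads about 0
- button_top (a point): middle of the top of the black push-button catch, on the tank's catch side, mid-width, 220.5 mm from the hinge line; button 23 mm (along the tank's x) x 44 mm, its top 103 mm above the bench when out, 15 mm above the shut lid, its nearer edge 19 mm from the lid's edge
- button (a joint): how far the button catch is pressed down, m: 0 to 0.009; frees the lid at about 0.006; resists with 2.5 N, 5.6 N when fully down. It dips by itself as the lid is pushed shut
- bay0 (a point): centre of the floor of one of the four bays inside the tank (10 mm above the bench, axes of the tank); bay 88 x 88 mm, parted from the others by a cross of 4 mm walls that are 22 mm high above the floor; catch side, -y half
- bay1 (a point): centre of the floor of one of the four bays inside the tank (10 mm above the bench, axes of the tank); bay 88 x 88 mm, parted from the others by a cross of 4 mm walls that are 22 mm high above the floor; catch side, +y half
- bay2 (a point): centre of the floor of one of the four bays inside the tank (10 mm above the bench, axes of the tank); bay 88 x 88 mm, parted from the others by a cross of 4 mm walls that are 22 mm high above the floor; hinge side, -y half
- bay3 (a point): centre of the floor of one of the four bays inside the tank (10 mm above the bench, axes of the tank); bay 88 x 88 mm, parted from the others by a cross of 4 mm walls that are 22 mm high above the floor; hinge side, +y half
- caliper1_mid (a point): centre (23 mm up) of an aluminium brake caliper: block 62 x 34 x 46 mm (its x, y, z; the upper 16 mm only 46 mm long), stands upright on the bench at the start, 0.24 to 0.42 kg; may be absent
- caliper2_mid (a point): centre (23 mm up) of an aluminium brake caliper: block 62 x 34 x 46 mm (its x, y, z; the upper 16 mm only 46 mm long), stands upright on the bench at the start, 0.24 to 0.42 kg; may be absent
- clamp1_mid (a point): centre (25 mm up) of a dark steel handlebar clamp: block 50 x 36 x 50 mm (its x, y, z), stands upright on the bench at the start, 0.24 to 0.42 kg; may be absent
- clamp2_mid (a point): centre (25 mm up) of a dark steel handlebar clamp: block 50 x 36 x 50 mm (its x, y, z), stands upright on the bench at the start, 0.24 to 0.42 kg; may be absent
- spray_can: bystander: yellow spray can, 54 mm across, 150 mm tall, origin at its foot; not to be disturbed
- oil_bottle: bystander: black oil bottle, 64 mm across, 170 mm tall, origin at its foot; not to be disturbed
- spanner: bystander: steel spanner lying on the bench; not to be disturbed
There are look-alikes about, which are no part of the job. Leave any green look-alike of the part that bears caliper2_mid alone. What is shaped like the part that bears clamp1_mid but green is not meant.

How it is judged:
By the outcome, as a careful person would: the job done as asked, in the order asked, and still so for the second after the job is handed in, with the robot touching nothing.
Of caliper1, caliper2, clamp1, clamp2 only 2 to 4 are there at a start; the rules pass over those that are not, and their reading is None.
At some moment in a run one of caliper1, caliper2, clamp1, clamp2 may be knocked a few centimetres aside while the robot is not near it.
Once in a run the grip may slacken for a moment while it holds something.
It also fails if it takes over 210 s, if anything falls off the work surface, if the arm or the gripper's body presses on something with over 40 N, if the wrist force passes 120 N, or if a joint passes its speed limit or range.

## Robot

A 6-joint arm with a two-finger parallel gripper is mounted at the origin on the work surface. World frame = base frame: x ahead of the robot, y to its left, z up, the work surface at z = 0. Lengths are in mm, angles in rad, forces in N, time in s.
With the tool pointing down it reaches from about 325 to 900 mm from the base axis. Payload 6.1 kg.
Tool frame: the origin (TCP) lies at the very end of the fingers, on their centre line; the grasp point (between the pads) lies 19 mm behind it; z points along the fingers, y is the direction in which the jaws open and shut (so a half turn about z gives the same grasp; the last joint's range is limited). The gripper opens to 87 mm and grips with 3 to 60 N. Pads are 19 mm wide; open, the fingers measure 117 mm over their backs; the gripper's body (75 mm by 190 mm) begins 51 mm behind the grasp point.
Start: joints at [-0.126, 0.22, 1.526, -0, 1.395, -0.126], TCP at [624.993, -0.003, 222.538] pointing down, gripper open.
Joint ranges: [-2.98, 2.98], [-0.91, 2.08], [0.09, 2.57], [-1.24, 4.39], [0.2, 2.65], [-2.68, 2.68]. Speed limits (rad/s): [2.57, 2.57, 3.01, 3.14, 3.14, 3.14].

## Interface

Orientations are given as a 3x3 rotation matrix whose columns are the frame's x, y, z axes.
In Python, from station import state, read_camera, sign_off, recognise gives the robot as it stands.
- The arm moves only by the tool send_rows, never from a script. Its argument "series" is one flat list of numbers, 6 for each row, row after row: the shift along the tool's x, y, z in m, then the turn, a rotation vector about the tool's x, y, z in rad. In form: [x, y, z, ax, ay, az, x, y, z, ax, ay, az, ...]. A call has 1 to 12 rows; each row is the pose to reach, as a shift and turn from the pose commanded when the call began, along the tool's axes at that moment; what a row does not reach only later rows make up. A row lasts 1/8 s, in which the tool goes at most 62.5 mm and 10.7 degrees, less where a joint would pass 70% of its speed; a pose out of reach is approached as far as the arm can. A call with a gripper value outside its range is refused whole. "jaw" is the finger opening in m, from 0 to 0.087, set as the call begins (left out, the last holds). The fingers move at their own pace and stop on an object; the grip force is fixed at half the most. Time passes only in rows, so rows that repeat a pose let the fingers close. It gives the time, the measured TCP pose, the force and the opening at its end, in the units of the state.
- state(): the state, without advancing time (a new reading comes with each control period).
- read_camera(name): name is "scene" or "side" or "wrist"; returns a dict with "image" (420x560x3 uint8, red, green, blue), "fx", "fy", "cx", "cy" (pixels), "dist" ([k1, k2, p1, p2, k3] as OpenCV has them; the pictures are not rectified), "rvec" (rotation vector, rad) and "tvec" (3), from world to camera coordinates, as OpenCV has them. Camera axes: x right, y down, z forward; pixel columns grow to the right and rows downward; lengths in mm; the calibration is good to about 2 mm. A picture is of the moment at which its call begins. There is no depth.
- sign_off(): hands the job in, once; it reports no verdict.
Trained networks look in a picture, given as the dict that the camera call returned (one of the last four; its "shot" number tells which), for a name from the list of things; names that differ only in an ending like _2 or _b are one class to them, and where a whole thing is asked for, a point or a joint stands for the part that bears it (a point fixed in the world has none). Each returns a list of dicts, best first, with "conf" (0 to 1); they miss things now and then, are a little off and sometimes report something else, mostly with a low value. They report only what shows in the picture. A call takes as long as a camera call. They do not tell look-alikes from the thing itself.
- recognise(picture, label): "centre" ([column, row] in pixels, amid what is visible of it).
The state is a dict: "t": time; "joints": joint angles; "qvel": joint speeds; "effort": joint torques, N m; "eef_pos": TCP position; "ee_rot": TCP orientation; "wrist_force": force on the tool from outside, world axes, zero at the start; "torque": the same for the moment, N m; "grip_width": finger opening in mm.
Only numpy, scipy, OpenCV 4.12 (cv2) and the standard library are available. Lean on these libraries where they do the work, as an engineer would, in place of code of your own. Each camera call takes 0.05 s, during which the arm holds its last target. There are 200 camera calls.

## Working session

There is one attempt and no reset: what is moved stays moved. The work goes in short steps, Python scripts to look and compute and a tool call to move; the robot and the scene stay as the last step left them, time stands still between calls to the robot, and variables do not carry over. Pictures are saved under pics/ and viewed, about 12 in all and at most 16, crops included, and the job is handed in when it is done.

Besides the shell and the picture viewer there is one more tool, called after "Call:" by a JSON object that holds its "api" and its "payload", one argument or row to a line. send_rows: Moves the arm, as the interface text tells. Its arguments: {"type":"object","properties":{"series":{"type":"array"},"jaw":{"type":"number"}},"required":["series"]}

```bash
ls; mkdir -p pics
cat > h.py <<'E'
import numpy as np, cv2
from station import state, read_camera, sign_off, recognise
def ray(c,px):
    K=np.array([[c['fx'],0,c['cx']],[0,c['fy'],c['cy']],[0,0,1.]])
    u=cv2.undistortPoints(np.array([[px]],float),K,np.array(c['dist'],float))[0,0]
    R=cv2.Rodrigues(np.array(c['rvec'],float))[0]; t=np.array(c['tvec'],float)
    return -R.T@t, R.T@np.array([u[0],u[1],1.])
def atz(c,px,z):
    o,d=ray(c,px); return (o+d*(z-o[2])/d[2])[:2]
def proj(c,P):
    K=np.array([[c['fx'],0,c['cx']],[0,c['fy'],c['cy']],[0,0,1.]])
    return cv2.projectPoints(np.array(P,float).reshape(-1,3),np.array(c['rvec'],float),np.array(c['tvec'],float),K,np.array(c['dist'],float))[0][:,0]
def save(c,n,crop=None,s=1):
    im=c['image'][:,:,::-1]
    if crop: im=im[crop[1]:crop[3],crop[0]:crop[2]]
    cv2.imwrite(f'pics/{n}.png',cv2.resize(im,None,fx=s,fy=s,interpolation=cv2.INTER_CUBIC))
E
python3 - <<'E'
from h import *
s=state();print({k:np.round(v,3).tolist() for k,v in s.items()})
Z=dict(wheel_axis=92,crank_grip=92,gate_front=32,stop_face=32,hinge=80,lid_edge=88,button_top=103,caliper1_mid=23,clamp1_mid=25,spray_can=75,oil_bottle=85,spanner=5)
ims=[]
for n in('scene','side'):
    c=read_camera(n);ims.append(c['image']);save(c,n+'0')
    for k,z in Z.items():
        for r in recognise(c,k)[:5]:
            print(n,k,round(r['conf'],2),np.round(r['centre']),np.round(atz(c,r['centre'],z)))
E
```

```text
pics
{'t': 0.0, 'joints': [-0.126, 0.221, 1.528, 0.0, 1.395, -0.126], 'qvel': [0.0, -0.001, 0.001, 0.0, -0.002, 0.0], 'effort': [-0.0, -49.461, -38.738, 0.07, 0.057, -0.0], 'eef_pos': [624.403, 0.081, 221.457], 'ee_rot': [[0.0, 1.0, -0.002], [1.0, -0.0, 0.0], [0.0, -0.002, -1.0]], 'wrist_force': [0.073, -0.285, 0.915], 'torque': [-0.02, 0.003, -0.037], 'grip_width': 86.983}
scene wheel_axis 0.79 [278. 253.] [669. -89.]
scene crank_grip 0.74 [389. 179.] [569. 215.]
scene crank_grip 0.61 [287. 215.] [587. -42.]
scene crank_grip 0.37 [389. 171.] [547. 224.]
scene stop_face 0.59 [283. 254.] [650. -72.]
scene hinge 0.88 [388. 174.] [549. 224.]
scene lid_edge 0.74 [387. 171.] [544. 222.]
scene button_top 0.61 [333. 182.] [542.  84.]
scene button_top 0.57 [181. 206.] [ 501. -262.]
scene caliper1_mid 0.95 [229. 191.] [ 442. -147.]
scene clamp1_mid 0.88 [ 96. 292.] [ 609. -484.]
scene clamp1_mid 0.66 [161. 251.] [ 555. -335.]
scene clamp1_mid 0.5 [391. 177.] [529. 255.]
scene clamp1_mid 0.24 [274. 178.] [441. -30.]
scene spray_can 0.67 [352. 271.] [749.  48.]
scene oil_bottle 0.75 [182. 307.]
[... 572 characters left out ...]
. 178.] [504. 165.]
side lid_edge 0.28 [392. 249.] [ 699. -328.]
side caliper1_mid 0.93 [269. 269.] [ 440. -151.]
side caliper1_mid 0.22 [224. 177.] [542. 236.]
side caliper1_mid 0.21 [300. 298.] [ 448. -271.]
side clamp1_mid 0.89 [347. 295.] [ 546. -334.]
side clamp1_mid 0.55 [408. 324.] [ 606. -484.]
side clamp1_mid 0.42 [240. 187.] [555. 165.]
side clamp1_mid 0.32 [219. 168.] [550. 284.]
side spray_can 0.92 [314. 167.] [760.  56.]
side spray_can 0.34 [223. 177.] [509. 184.]
side oil_bottle 0.79 [394. 247.] [ 709. -325.]
side oil_bottle 0.55 [225. 176.] [510. 172.]
side spanner 0.79 [317. 373.] [ 361. -442.]
side spanner 0.2 [226. 178.] [553. 248.]
side spanner 0.18 [223. 161.] [593. 330.]
```

Run:
```python
import cv2
for n,c in(('scene',(60,120,460,350)),('side',(160,120,460,400))):
    im=cv2.imread(f'pics/{n}0.png')[c[1]:c[3],c[0]:c[2]]
    cv2.imwrite(f'pics/{n}0z.png',cv2.resize(im,None,fx=2,fy=2,interpolation=cv2.INTER_CUBIC))
```

```text
(no output)
```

View pics/scene0z.png

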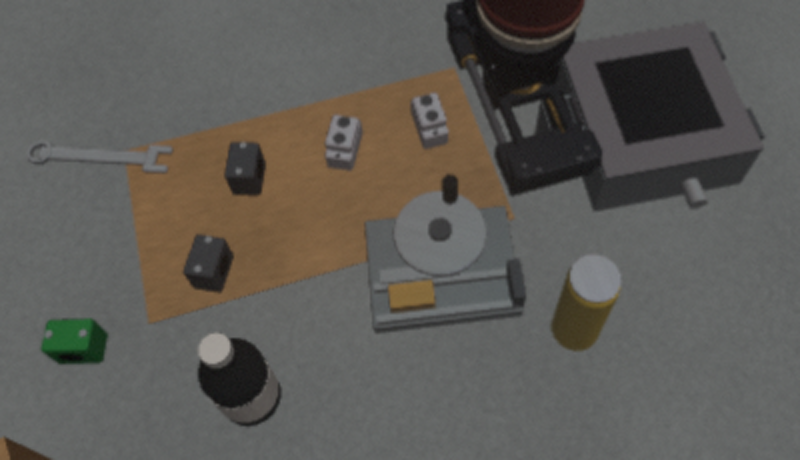

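View pics/side0z.png

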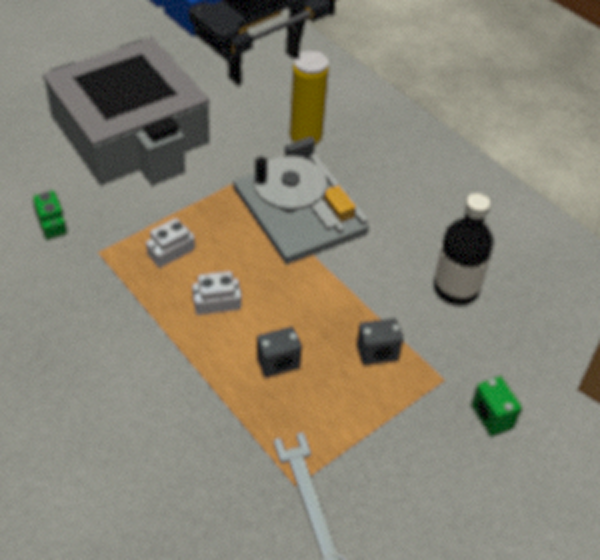

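Four dirty parts are on the bench: two calipers at scene px (231,190) and (275,180), and two dark clamps at (182,203) and (164,251). The green look-alikes are the block at scene (97,290) and the caliper at side (185,227). The crank is at scene (285,214), the gate at (265,267), the stop at (318,261) and the button at side (241,185).

Run:
```python
from h import *
S=read_camera('scene');D=read_camera('side')
def f(c,o,pts,z):
    for p in pts: print(z,p,np.round(atz(c,(o[0]+p[0]/2,o[1]+p[1]/2),z)))
print('scene lid');f(S,(60,120),[(703,25),(757,140),(590,175)],88)
print('side lid');f(D,(160,120),[(45,75),(150,40),(208,98),(100,135)],88)
print('button');f(D,(160,120),[(162,130)],103)
print('wheel');f(S,(60,120),[(440,230)],71);f(D,(160,120),[(290,179)],71)
print('crank top');f(S,(60,120),[(450,178)],112);f(D,(160,120),[(261,159)],112)
print('gate');f(S,(60,120),[(434,284),(390,288),(515,265)],44);f(D,(160,120),[(341,195)],44)
print('tops');f(S,(60,120),[(343,130),(430,108)],46);f(S,(60,120),[(246,152),(208,247)],50)
f(D,(160,120),[(215,284),(170,233)],46);f(D,(160,120),[(279,338),(380,329)],50)
print(*[np.round(atz(D,(160+50/2,120+200/2),46))])
W=read_camera('wrist');save(W,'wrist0');
R=cv2.Rodrigues(np.array(W['rvec'],float))[0];print('wristcam',-R.T@W['tvec'],R)
```

```text
scene lid
88 (703, 25) [455. 330.]
88 (757, 140) [629. 312.]
88 (590, 175) [614. 110.]
side lid
88 (45, 75) [449. 325.]
88 (150, 40) [631. 306.]
88 (208, 98) [621. 128.]
88 (100, 135) [446. 151.]
button
103 (162, 130) [516.  93.]
wheel
71 (440, 230) [621. -69.]
71 (290, 179) [623. -70.]
crank top
112 (450, 178) [583. -46.]
112 (261, 159) [587. -47.]
gate
44 (434, 284) [669. -92.]
44 (390, 288) [ 659. -140.]
44 (515, 265) [675.   2.]
44 (341, 195) [ 679. -118.]
tops
46 (343, 130) [ 443. -139.]
46 (430, 108) [444. -27.]
50 (246, 152) [ 441. -257.]
50 (208, 247) [ 552. -321.]
46 (215, 284) [ 439. -145.]
46 (170, 233) [441. -36.]
50 (279, 338) [ 451. -264.]
50 (380, 329) [ 560. -328.]
[340. 117.]
wristcam [625.6632091   76.38032377 384.67828321] [[ 9.99999907e-01 -1.27332462e-05 -4.31526149e-04]
 [ 1.06675636e-04 -9.61280875e-01  2.75570442e-01]
 [-4.18326741e-04 -2.75570462e-01 -9.61280784e-01]]
```

View pics/wrist0.png

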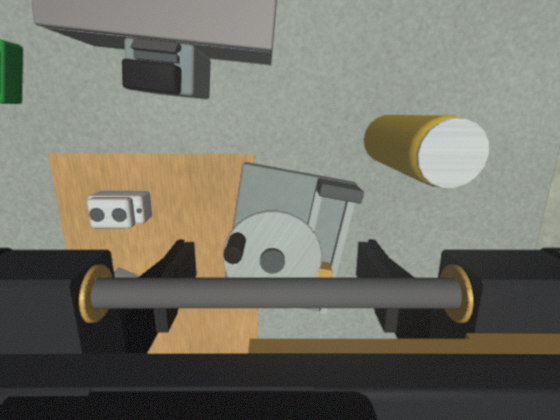

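The wrist view shows the wheel hub at (272,260), the crank top near (236,243), the button at (152,77), the lid's free-edge corners at about (35,25) and (273,50), and a caliper at (118,210). The tank's hinge is on the far +y side.

Run:
```python
from h import *
W=read_camera('wrist')
for n,p,z in[('hub',(272,260),72),('cranktop',(236,239),112),('crankbot',(233,256),72),('button',(152,77),103),('lidL',(35,23),88),('lidR',(273,50),88),('stopL',(320,190),50),('stopR',(361,197),50),('gate edge',(325,265),44),('baseTL',(243,163),20),('baseTR',(358,187),20),('cal',(112,213),46)]:
    print(n,np.round(atz(W,p,z),1))
for l in('crank_grip','wheel_axis','button_top','gate_front','stop_face','lid_edge','caliper1_mid'):
    print(l,[(round(r['conf'],2),np.round(r['centre']).tolist()) for r in recognise(W,l)[:2]])
save(W,'w1',(200,140,400,330),4)
```

```text
hub [621.6 -71.4]
cranktop [590. -32.]
crankbot [581.1 -66.9]
button [526.2 103.7]
lidL [431.1 145.4]
lidR [623.2 126.1]
stopL [671.9  -1.7]
stopR [715.4  -9.2]
gate edge [681.7 -90.8]
baseTL [588.9  22.3]
baseTR [719.2  -5.2]
cal [448.5 -28.1]
crank_grip [(0.76, [235.0, 248.0])]
wheel_axis [(0.91, [286.0, 222.0])]
button_top [(0.78, [151.0, 77.0])]
gate_front [(0.61, [286.0, 222.0]), (0.58, [324.0, 272.0])]
stop_face [(0.59, [289.0, 226.0])]
lid_edge [(0.58, [172.0, 35.0]), (0.56, [174.0, 19.0])]
caliper1_mid [(0.67, [123.0, 276.0])]
```

View pics/w1.png

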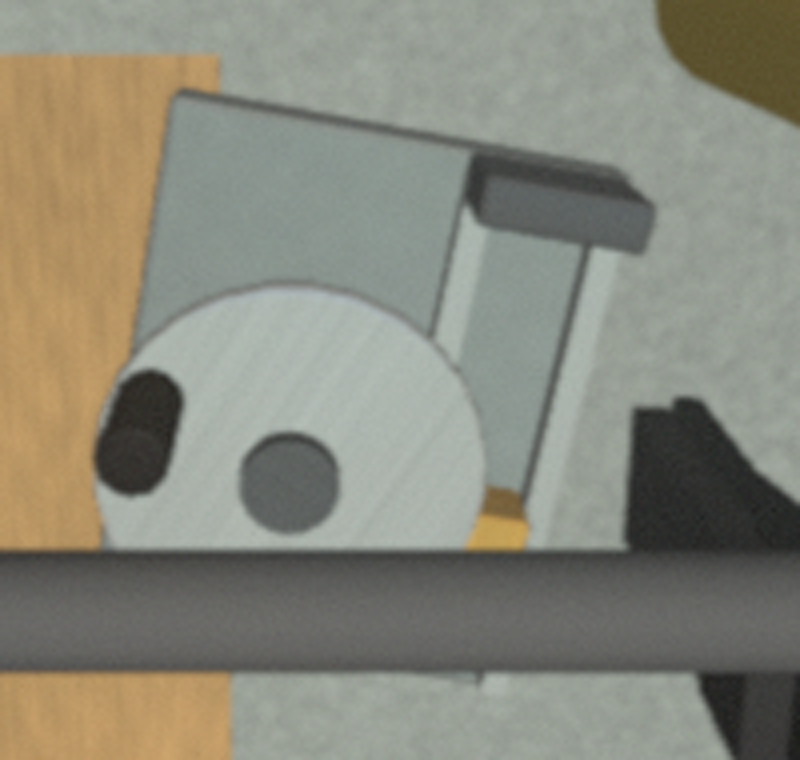

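Run:
```python
from h import *
W=read_camera('wrist')
g=lambda x,y:(200+x/4,140+y/4)
for n,p,z in[('hub',g(289,480),71),('crank',g(133,461),112),('crankb',g(150,398),72),('gateTop',g(503,515),44),('gateBot',g(500,490),22),('stop bot face',g(530,237),22),('stoptopL',g(480,220),50),('stoptopR',g(640,252),50)]:
    print(n,np.round(atz(W,p,z),1))
```

```text
hub [621.8 -71.9]
crank [587.  -47.8]
crankb [586.3 -48.5]
gateTop [682.7 -95.5]
gateBot [685.2 -98.3]
stop bot face [690.5 -19.1]
stoptopL [672.1  -7.1]
stoptopR [714.8 -15.8]
```

Call:
{"api": "send_rows", "payload": {
  "series": [-0.024, -0.019, 0, 0, 0, 0, -0.048, -0.038, 0, 0, 0, 0, -0.048, -0.038, 0.045, 0, 0, 0, -0.048, -0.038, 0.085, 0, 0, 0, -0.048, -0.038, 0.12, 0, 0, 0, -0.048, -0.038, 0.138, 0, 0, 0, -0.048, -0.038, 0.138, 0, 0, 0],
  "jaw": 0.087
}}

```text
t: 2.78
eef_pos: [586.1, -47.8, 83.4]
ee_rot: [[-0.0, 1.0, -0.003], [1.0, 0.0, 0.001], [0.001, -0.003, -1.0]]
wrist_force: [-0.3, 0.4, 0.7]
grip_width: 86.6
```

Call:
{"api": "send_rows", "payload": {
  "series": [0, 0, 0, 0, 0, 0, 0, 0, 0, 0, 0, 0, 0, 0, 0, 0, 0, 0, 0, 0, 0, 0, 0, 0, 0, 0, 0, 0, 0, 0, 0, 0, 0, 0, 0, 0],
  "jaw": 0.0
}}

```text
t: 3.52
eef_pos: [587.0, -48.0, 84.6]
ee_rot: [[-0.0, 1.0, 0.0], [1.0, 0.0, -0.0], [-0.0, 0.0, -1.0]]
wrist_force: [-0.2, 0.1, 0.3]
grip_width: 34.7
```

Call:
{"api": "send_rows", "payload": {
  "series": [0, 0, 0, 0, 0, 0, 0, 0, 0, 0, 0, 0, 0, 0, 0, 0, 0, 0, 0, 0, 0, 0, 0, 0]
}}

```text
t: 4.03
eef_pos: [586.6, -47.9, 84.4]
ee_rot: [[-0.0, 1.0, -0.001], [1.0, 0.0, 0.0], [0.0, -0.001, -1.0]]
wrist_force: [-2.1, 0.2, 1.5]
grip_width: 17.2
```

Run:
```python
import numpy as np
cx,cy=621.8,-71.9;x0,y0=587,-48
a0=np.arctan2(y0-cy,x0-cx);r=np.hypot(x0-cx,y0-cy);print(r,np.degrees(a0))
tot=0
for call,(n,st) in enumerate([(12,20),(12,20),(6,10)]):
    out=[]
    b=(cx+r*np.cos(a0-tot),cy+r*np.sin(a0-tot))
    for i in range(1,n+1):
        a=a0-tot-np.radians(st*i)
        out+=[round((cy+r*np.sin(a)-b[1])/1e3,4),round((cx+r*np.cos(a)-b[0])/1e3,4),0,0,0,0]
    tot+=np.radians(st*n);print(tot,out)
```

```text
42.21670285562335 145.51943639989537
4.1887902047863905 [np.float64(0.0105), np.float64(0.0103), 0, 0, 0, 0, np.float64(0.0168), np.float64(0.0235), 0, 0, 0, 0, np.float64(0.0182), np.float64(0.0381), 0, 0, 0, 0, np.float64(0.0145), np.float64(0.0523), 0, 0, 0, 0, np.float64(0.0062), np.float64(0.0644), 0, 0, 0, 0, np.float64(-0.0057), np.float64(0.0729), 0, 0, 0, 0, np.float64(-0.0198), np.float64(0.0768), 0, 0, 0, 0, np.float64(-0.0345), np.float64(0.0757), 0, 0, 0, 0, np.float64(-0.0478), np.float64(0.0696), 0, 0, 0, 0, np.float64(-0.0583), np.float64(0.0593), 0, 0, 0, 0, np.float64(-0.0646), np.float64(0.0461), 0, 0, 0, 0, np.float64(-0.066), np.float64(0.0315), 0, 0, 0, 0]
8.377580409572781 [np.float64(0.0037), np.float64(-0.0142), 0, 0, 0, 0, np.float64(0.012), np.float64(-0.0263), 0, 0, 0, 0, np.float64(0.0239), np.float64(-0.0348), 0, 0, 0, 0, np.float64(0.038), np.float64(-0.0387), 0, 0, 0, 0, np.float64(0.0526), np.float64(-0.0376), 0, 0, 0, 0, np.float64(0.066), np.float64(-0.0315), 0, 0, 0, 0, np.float64(0.0764), np.float64(-0.0212), 0, 0, 0, 0, np.float64(0.0828), np.float64(-0.008), 0, 0, 0, 0, np.float64(0.0842), np.float64(0.0066), 0, 0, 0, 0, np.float64(0.0805), np.float64(0.0208), 0, 0, 0, 0, np.float64(0.0722), np.float64(0.0329), 0, 0, 0, 0, np.float64(0.0603), np.float64(0.0414), 0, 0, 0, 0]
9.42477796076938 [np.float64(-0.0069), np.float64(0.0026), 0, 0, 0, 0, np.float64(-0.0141), np.float64(0.0039), 0, 0, 0, 0, np.float64(-0.0215), np.float64(0.004), 0, 0, 0, 0, np.float64(-0.0287), np.float64(0.0028), 0, 0, 0, 0, np.float64(-0.0357), np.float64(0.0003), 0, 0, 0, 0, np.float64(-0.0421), np.float64(-0.0033), 0, 0, 0, 0]
```

Call:
{"api": "send_rows", "payload": {
  "series": [0.0105, 0.0103, 0, 0, 0, 0, 0.0168, 0.0235, 0, 0, 0, 0, 0.0182, 0.0381, 0, 0, 0, 0, 0.0145, 0.0523, 0, 0, 0, 0, 0.0062, 0.0644, 0, 0, 0, 0, -0.0057, 0.0729, 0, 0, 0, 0, -0.0198, 0.0768, 0, 0, 0, 0, -0.0345, 0.0757, 0, 0, 0, 0, -0.0478, 0.0696, 0, 0, 0, 0, -0.0583, 0.0593, 0, 0, 0, 0, -0.0646, 0.0461, 0, 0, 0, 0, -0.066, 0.0315, 0, 0, 0, 0]
}}

```text
t: 5.52
eef_pos: [619.0, -114.0, 84.5]
ee_rot: [[0.0, 1.0, 0.002], [1.0, -0.0, 0.0], [0.0, 0.002, -1.0]]
wrist_force: [2.1, 6.1, 0.3]
grip_width: 17.1
```

Call:
{"api": "send_rows", "payload": {
  "series": [0.0037, -0.0142, 0, 0, 0, 0, 0.012, -0.0263, 0, 0, 0, 0, 0.0239, -0.0348, 0, 0, 0, 0, 0.038, -0.0387, 0, 0, 0, 0, 0.0526, -0.0376, 0, 0, 0, 0, 0.066, -0.0315, 0, 0, 0, 0, 0.0764, -0.0212, 0, 0, 0, 0, 0.0828, -0.008, 0, 0, 0, 0, 0.0842, 0.0066, 0, 0, 0, 0, 0.0805, 0.0208, 0, 0, 0, 0, 0.0722, 0.0329, 0, 0, 0, 0, 0.0603, 0.0414, 0, 0, 0, 0]
}}

```text
t: 7.02
eef_pos: [659.5, -54.1, 84.3]
ee_rot: [[-0.0, 1.0, -0.004], [1.0, 0.0, -0.0], [-0.0, -0.004, -1.0]]
wrist_force: [-12.7, -2.5, 7.1]
grip_width: 17.3
```

Call:
{"api": "send_rows", "payload": {
  "series": [-0.0069, 0.0026, 0, 0, 0, 0, -0.0141, 0.0039, 0, 0, 0, 0, -0.0215, 0.004, 0, 0, 0, 0, -0.0287, 0.0028, 0, 0, 0, 0, -0.0357, 0.0003, 0, 0, 0, 0]
}}

```text
t: 7.65
eef_pos: [660.0, -88.0, 84.4]
ee_rot: [[-0.0, 1.0, -0.003], [1.0, 0.0, 0.003], [0.003, -0.003, -1.0]]
wrist_force: [-5.2, 4.4, 3.6]
grip_width: 17.1
```

Run:
```python
from h import *
s=state();print(s['t'],s['wrist_force'],s['grip_width'],s['eef_pos'])
c=read_camera('scene');save(c,'s2',(200,180,360,300),5)
```

```text
7.65 [-5.22537968  4.39203631  3.64738117] 17.123215590376653 [659.95752645 -88.02888456  84.3953446 ]
```

View pics/s2.png

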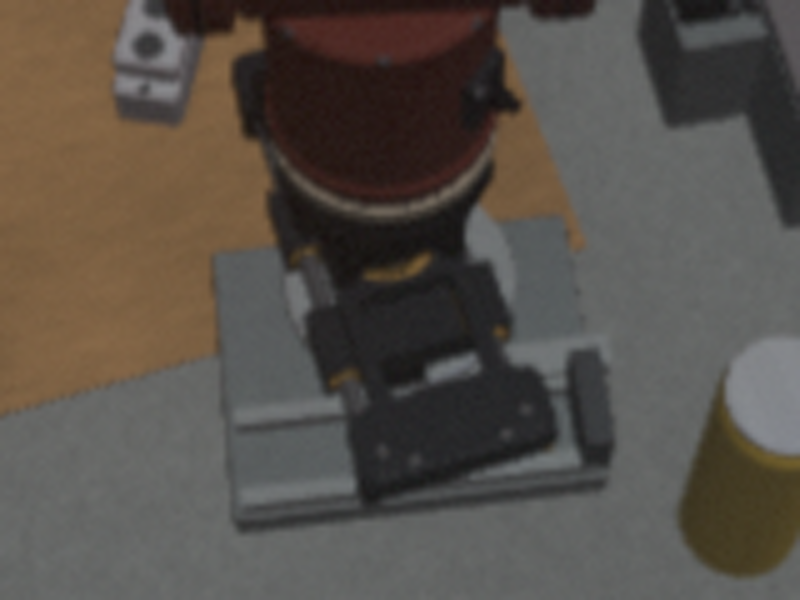

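Call:
{"api": "send_rows", "payload": {
  "series": [-0.0036, -0.0019, 0, 0, 0, 0, -0.0073, -0.0043, 0, 0, 0, 0, -0.0107, -0.007, 0, 0, 0, 0, -0.0107, -0.007, 0, 0, 0, 0]
}}

```text
t: 8.2
eef_pos: [653.1, -99.2, 84.4]
ee_rot: [[0.0, 1.0, -0.001], [1.0, -0.0, 0.002], [0.002, -0.001, -1.0]]
wrist_force: [-3.8, 3.3, 2.2]
grip_width: 16.9
```

Call:
{"api": "send_rows", "payload": {
  "series": [-0.0031, -0.0031, 0, 0, 0, 0, -0.0031, -0.0031, 0, 0, 0, 0]
}}

```text
t: 8.45
eef_pos: [649.9, -102.5, 84.4]
ee_rot: [[0.0, 1.0, -0.001], [1.0, -0.0, 0.001], [0.001, -0.001, -1.0]]
wrist_force: [-4.4, 4.5, 1.4]
grip_width: 17.1
```

Call:
{"api": "send_rows", "payload": {
  "series": [-0.0028, -0.0034, 0, 0, 0, 0, -0.0028, -0.0034, 0, 0, 0, 0]
}}

```text
t: 8.7
eef_pos: [646.4, -105.5, 84.4]
ee_rot: [[0.0, 1.0, -0.001], [1.0, -0.0, 0.001], [0.001, -0.001, -1.0]]
wrist_force: [-3.0, 4.7, 1.3]
grip_width: 17.6
```

Call:
{"api": "send_rows", "payload": {
  "series": [-0.0024, -0.0037, 0, 0, 0, 0, -0.0024, -0.0037, 0, 0, 0, 0]
}}

```text
t: 8.95
eef_pos: [642.7, -108.0, 84.4]
ee_rot: [[0.0, 1.0, -0.001], [1.0, -0.0, 0.001], [0.001, -0.001, -1.0]]
wrist_force: [-2.3, 3.3, 2.0]
grip_width: 17.4
```

Call:
{"api": "send_rows", "payload": {
  "series": [-0.002, -0.004, 0, 0, 0, 0, -0.002, -0.004, 0, 0, 0, 0]
}}

```text
t: 9.2
eef_pos: [638.6, -110.2, 84.4]
ee_rot: [[0.0, 1.0, -0.0], [1.0, -0.0, 0.001], [0.001, -0.0, -1.0]]
wrist_force: [-1.7, 4.7, 1.0]
grip_width: 17.1
```

Call:
{"api": "send_rows", "payload": {
  "series": [-0.0016, -0.0041, 0, 0, 0, 0, -0.0016, -0.0041, 0, 0, 0, 0]
}}

```text
t: 9.45
eef_pos: [634.5, -111.8, 84.4]
ee_rot: [[0.0, 1.0, -0.0], [1.0, -0.0, 0.001], [0.001, -0.0, -1.0]]
wrist_force: [-2.9, 4.6, 1.6]
grip_width: 17.3
```

Call:
{"api": "send_rows", "payload": {
  "series": [-0.0011, -0.0043, 0, 0, 0, 0, -0.0011, -0.0043, 0, 0, 0, 0]
}}

```text
t: 9.7
eef_pos: [630.2, -113.0, 84.5]
ee_rot: [[0.0, 1.0, -0.0], [1.0, -0.0, 0.0], [0.0, -0.0, -1.0]]
wrist_force: [-1.7, 5.3, 0.1]
grip_width: 17.1
```

Call:
{"api": "send_rows", "payload": {
  "series": [-0.0007, -0.0044, 0, 0, 0, 0, -0.0007, -0.0044, 0, 0, 0, 0]
}}

```text
t: 9.95
eef_pos: [625.8, -113.7, 84.4]
ee_rot: [[0.0, 1.0, -0.0], [1.0, -0.0, 0.0], [0.0, -0.0, -1.0]]
wrist_force: [-0.9, 4.9, 0.5]
grip_width: 16.8
```

Call:
{"api": "send_rows", "payload": {
  "series": [-0.0002, -0.0044, 0, 0, 0, 0, -0.0002, -0.0044, 0, 0, 0, 0]
}}

```text
t: 10.2
eef_pos: [621.4, -114.0, 84.4]
ee_rot: [[0.0, 1.0, -0.0], [1.0, -0.0, 0.0], [0.0, -0.0, -1.0]]
wrist_force: [-0.6, 4.5, -1.6]
grip_width: 17.2
```

Call:
{"api": "send_rows", "payload": {
  "series": [0.0002, -0.0044, 0, 0, 0, 0, 0.0002, -0.0044, 0, 0, 0, 0]
}}

```text
t: 10.45
eef_pos: [617.1, -113.8, 84.5]
ee_rot: [[0.0, 1.0, -0.0], [1.0, -0.0, -0.0], [-0.0, -0.0, -1.0]]
wrist_force: [0.9, 5.2, -1.1]
grip_width: 17.6
```

Run:
```python
from h import *
c=read_camera('side');save(c,'d2',(270,170,390,260),6)
```

```text
(no output)
```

View pics/d2.png

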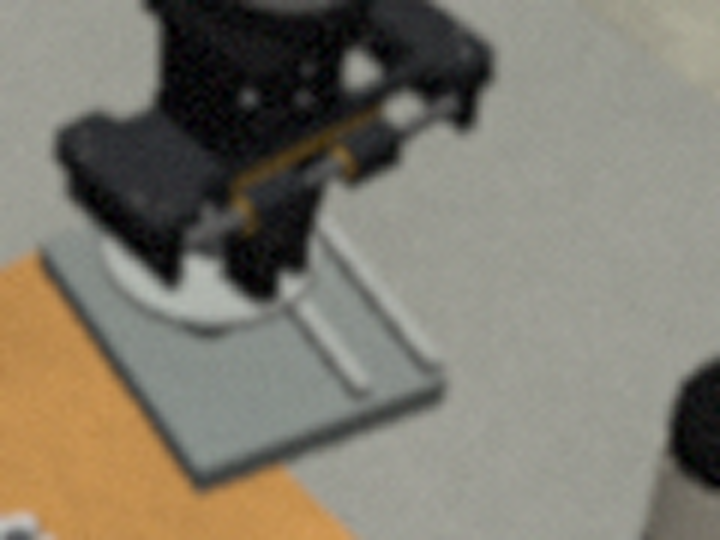

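The side view hides the gate behind the gripper, but the near end of the channel is empty, so it has gone well forward. I'll keep going by feel.

Call:
{"api": "send_rows", "payload": {
  "series": [0.0007, -0.0044, 0, 0, 0, 0, 0.0007, -0.0044, 0, 0, 0, 0]
}}

```text
t: 10.75
eef_pos: [612.8, -113.2, 84.5]
ee_rot: [[0.0, 1.0, -0.0], [1.0, -0.0, -0.0], [-0.0, -0.0, -1.0]]
wrist_force: [1.5, 3.8, -2.8]
grip_width: 17.3
```

Call:
{"api": "send_rows", "payload": {
  "series": [0.0011, -0.0043, 0, 0, 0, 0, 0.0011, -0.0043, 0, 0, 0, 0]
}}

```text
t: 11.0
eef_pos: [610.4, -112.6, 84.6]
ee_rot: [[0.0, 1.0, 0.005], [1.0, -0.0, -0.001], [-0.001, 0.005, -1.0]]
wrist_force: [9.5, 1.8, -7.9]
grip_width: 17.0
```

Call:
{"api": "send_rows", "payload": {
  "series": [0.0016, -0.0041, 0, 0, 0, 0, 0.0016, -0.0041, 0, 0, 0, 0]
}}

```text
t: 11.25
eef_pos: [608.1, -112.0, 84.7]
ee_rot: [[0.0, 1.0, 0.009], [1.0, -0.0, -0.003], [-0.003, 0.009, -1.0]]
wrist_force: [16.3, -0.1, -14.6]
grip_width: 17.0
```

Firm resistance: the gate is against its stop. Releasing and rising.

Call:
{"api": "send_rows", "payload": {
  "series": [0, 0, 0, 0, 0, 0, 0, 0, 0, 0, 0, 0, 0, 0, 0, 0, 0, 0, 0, 0, -0.04, 0, 0, 0, 0, 0, -0.09, 0, 0, 0, 0.06, 0, -0.14, 0, 0, 0, 0.09, 0, -0.14, 0, 0, 0, 0.09, 0, -0.14, 0, 0, 0],
  "jaw": 0.06
}}

```text
t: 12.25
eef_pos: [605.2, -18.5, 226.8]
ee_rot: [[-0.003, 1.0, 0.003], [1.0, 0.003, -0.001], [-0.001, 0.003, -1.0]]
wrist_force: [0.2, -0.4, -0.1]
grip_width: 59.8
```

Run:
```python
from h import *
s=state();print(s['t'],s['wrist_force'],s['grip_width'],s['eef_pos'],s['joints'])
W=read_camera('wrist');save(W,'w3');np.save('w3.npy',[0])
import pickle;pickle.dump(W,open('w3.pkl','wb'))
```

```text
12.25 [ 0.17327159 -0.37981468 -0.11568783] 59.77069062048548 [605.15193481 -18.51733055 226.84374309] [-1.60584041e-01  1.68746256e-01  1.57778761e+00 -3.51326443e-04
  1.39185683e+00 -1.63764217e-01]
```

View pics/w3.png

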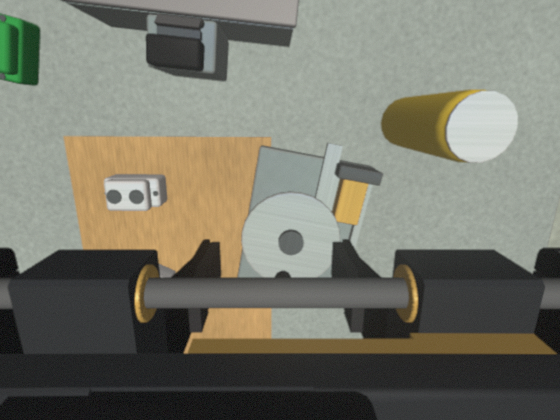

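The wrist view shows the brass gate at (352,200) touching the dark stop at (360,174). Next I'll go over the tank to measure it.

Call:
{"api": "send_rows", "payload": {
  "series": [0.04, -0.02, -0.02, 0, 0, 0, 0.08, -0.04, -0.04, 0, 0, 0, 0.12, -0.06, -0.06, 0, 0, 0, 0.15, -0.075, -0.07, 0, 0, 0, 0.15, -0.075, -0.07, 0, 0, 0]
}}

```text
t: 12.92
eef_pos: [529.3, 129.9, 295.2]
ee_rot: [[-0.002, 1.0, 0.001], [1.0, 0.002, -0.001], [-0.001, 0.001, -1.0]]
wrist_force: [0.7, -1.1, -0.7]
grip_width: 60.1
```

Run:
```python
from h import *
import pickle
W=read_camera('wrist');pickle.dump(W,open('w4.pkl','wb'));save(W,'w4',None,1.4)
print(state()['eef_pos'])
for l in('hinge','lid_edge','button_top'):
    print(l,[(round(r['conf'],2),np.round(r['centre']).tolist()) for r in recognise(W,l)[:2]])
```

```text
[529.5312129  128.89688166 294.29340726]
hinge [(0.88, [281.0, 90.0]), (0.67, [269.0, 207.0])]
lid_edge [(0.93, [281.0, 85.0]), (0.35, [281.0, 90.0])]
button_top []
```

View pics/w4.png

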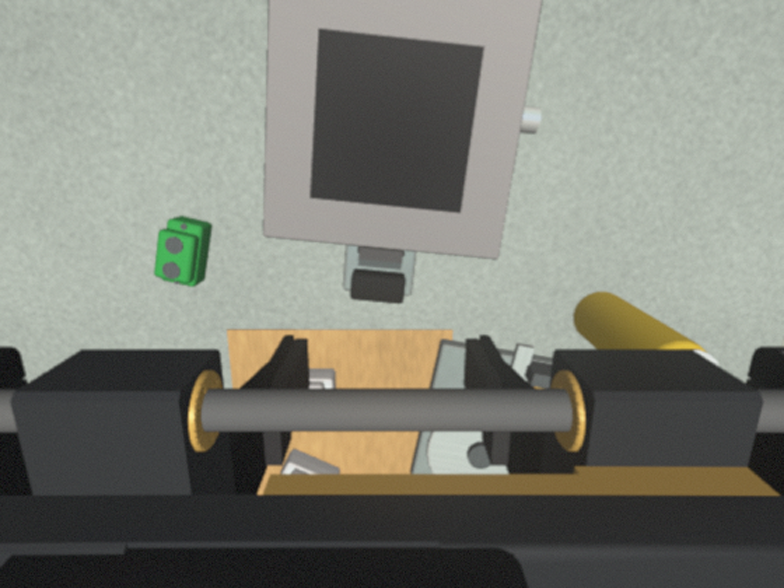

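Run:
```python
from h import *
import pickle
W=pickle.load(open('w4.pkl','rb'))
q=lambda x,y,z=88:atz(W,(x/1.4,y/1.4),z)
L,R=q(264,236),q(497,258);print(L,R,np.linalg.norm(R-L))
a=q(268,0);b=q(541,0);print(a,b,np.linalg.norm(b-a), np.degrees(np.arctan2(*(a-L))),np.degrees(np.arctan2(*(b-R))))
yv=(R-L)/np.linalg.norm(R-L); xv=np.array([-yv[1],yv[0]]); print('edge mid',(L+R)/2,'yaw deg',np.degrees(np.arctan2(yv[1],yv[0])))
print('button from edge',(L+R)/2-30.5*xv,'seen',q(379,285,103),q(352,272,103),q(405,302,103))
print('hinge',(L+R)/2+190*xv)
```

```text
[430.96440764 144.87910775] [621.23188609 126.9570546 ] 191.10968929334499
[446.16479947 312.92133459] [639.30947268 313.19305124] 193.14486432915325 5.168668328163789 5.5442267691197165
edge mid [526.09814686 135.91808118] yaw deg -5.381041174596793
button from edge [523.23789094 105.55249315] seen [524.34709966 107.94020116] [502.88105964 118.65013561] [545.40298968  93.65629428]
hinge [543.91613459 325.08076067]
```

Call:
{"api": "send_rows", "payload": {
  "series": [0, 0, 0, 0, 0, -0.18, 0, 0, 0, 0, 0, -0.36, 0.005, -0.001, 0.02, 0, 0, -0.54, 0.01, -0.003, 0.04, 0, 0, -0.72, 0.01, -0.003, 0.06, 0, 0, -0.9, 0.01, -0.003, 0.09, 0, 0, -1.08, 0.01, -0.003, 0.12, 0, 0, -1.26, 0.01, -0.003, 0.14, 0, 0, -1.4, 0.01, -0.003, 0.15, 0, 0, -1.4766, 0.01, -0.003, 0.15, 0, 0, -1.4766],
  "jaw": 0.06
}}

```text
t: 14.38
eef_pos: [525.8, 138.2, 142.7]
ee_rot: [[-0.995, 0.096, -0.003], [0.096, 0.995, -0.001], [0.003, -0.001, -1.0]]
wrist_force: [0.2, -0.5, 0.5]
grip_width: 60.2
```

Run:
```python
from h import *
s=state();print(s['t'],s['wrist_force'],s['grip_width'],s['eef_pos'],s['joints'],s['ee_rot'])
```

```text
14.375 [ 0.20018272 -0.51265628  0.5170828 ] 60.1755069005594 [525.82418543 138.19924026 142.6926582 ] [ 1.12148222e-01  1.01769865e-01  1.81538350e+00 -3.58331522e-04
  1.22798715e+00 -1.36187898e+00] [[-9.95327278e-01  9.64958254e-02 -3.48777605e-03]
 [ 9.64989290e-02  9.95332819e-01 -7.32411176e-04]
 [ 3.40082334e-03 -1.06555548e-03 -9.99993649e-01]]
```

Call:
{"api": "send_rows", "payload": {
  "series": [0, 0, 0.02, 0, 0, 0, 0, 0, 0.035, 0, 0, 0, 0, 0, 0.04, 0, 0, 0, 0, 0, 0.042, 0, 0, 0, 0, 0, 0.044, 0, 0, 0, 0, 0, 0.045, 0, 0, 0, 0, 0, 0.045, 0, 0, 0]
}}

```text
t: 15.25
eef_pos: [526.9, 139.5, 100.0]
ee_rot: [[-0.996, 0.094, 0.001], [0.094, 0.996, -0.0], [-0.001, -0.0, -1.0]]
wrist_force: [-1.6, -1.8, 3.5]
grip_width: 60.2
```

Call:
{"api": "send_rows", "payload": {
  "series": [0, 0, 0.001, 0, 0, 0, 0, 0, 0.002, 0, 0, 0, 0, 0, 0.002, 0, 0, 0]
}}

```text
t: 15.62
eef_pos: [526.8, 139.5, 97.6]
ee_rot: [[-0.996, 0.094, 0.0], [0.094, 0.996, -0.0], [-0.0, -0.0, -1.0]]
wrist_force: [-1.0, -1.9, 3.1]
grip_width: 60.1
```

Call:
{"api": "send_rows", "payload": {
  "series": [0, 0, 0.001, 0, 0, 0, 0, 0, 0.002, 0, 0, 0, 0, 0, 0.002, 0, 0, 0]
}}

```text
t: 16.0
eef_pos: [527.4, 140.0, 96.2]
ee_rot: [[-0.996, 0.094, 0.002], [0.094, 0.996, 0.001], [-0.002, 0.001, -1.0]]
wrist_force: [-1.0, 0.2, 2.9]
grip_width: 59.8
```

Run:
```python
from h import *
s=state();print(s['t'],s['wrist_force'],s['torque'],s['eef_pos'])
c=read_camera('side');save(c,'d5',(170,120,290,210),6)
```

```text
16.0 [-1.03355931  0.22772981  2.86302264] [ 0.15780884  0.04171573 -0.01417428] [527.36150218 140.01319852  96.15087108]
```

View pics/d5.png

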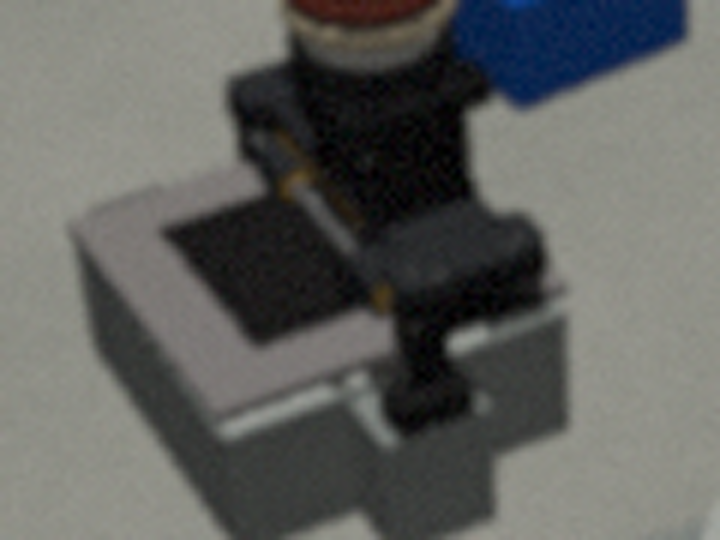

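The finger is on the button (440,400 in the crop) and the lid looks shut or only just free. I'll press 1 to 2 mm more.

Call:
{"api": "send_rows", "payload": {
  "series": [0, 0, 0.001, 0, 0, 0, 0, 0, 0.0018, 0, 0, 0, 0, 0, 0.0018, 0, 0, 0, 0, 0, 0.0018, 0, 0, 0]
}}

```text
t: 16.55
eef_pos: [527.8, 139.9, 94.8]
ee_rot: [[-0.996, 0.094, 0.003], [0.094, 0.996, 0.0], [-0.003, 0.001, -1.0]]
wrist_force: [-1.8, -4.0, 5.9]
grip_width: 60.2
```

Run:
```python
from h import *
s=state();print(s['t'],s['wrist_force'],s['torque'],s['eef_pos'])
# arc plan, tank frame: tip inner corner P at s,theta ; relative TCP shifts in tool (y=+u, z down)
s0,th0=158,0.05
P=lambda s,t:np.array([-s*np.cos(t)+8*np.sin(t), s*np.sin(t)+8*np.cos(t)])
p0=P(s0,th0);out=[]
for i,t in enumerate(np.arange(0.1,1.76,0.05)):
    p=P(158,t);out.append((round(t,2),round((p[0]-p0[0])/1e3,4),round((p0[1]-p[1])/1e3,4)))
print(p0,out)
```

```text
16.55 [-1.8345554  -4.01020539  5.90386346] [0.05786781 0.02972815 0.09069131] [527.81702347 139.86789767  94.78129574]
[-157.40270779   15.88671083] [(np.float64(0.1), np.float64(0.001), np.float64(-0.0078)), (np.float64(0.15), np.float64(0.0024), np.float64(-0.0156)), (np.float64(0.2), np.float64(0.0041), np.float64(-0.0233)), (np.float64(0.25), np.float64(0.0063), np.float64(-0.031)), (np.float64(0.3), np.float64(0.0088), np.float64(-0.0384)), (np.float64(0.35), np.float64(0.0117), np.float64(-0.0458)), (np.float64(0.4), np.float64(0.015), np.float64(-0.053)), (np.float64(0.45), np.float64(0.0186), np.float64(-0.06)), (np.float64(0.5), np.float64(0.0226), np.float64(-0.0669)), (np.float64(0.55), np.float64(0.0269), np.float64(-0.0735)), (np.float64(0.6), np.float64(0.0315), np.float64(-0.0799)), (np.float64(0.65), np.float64(0.0365), np.float64(-0.0861)), (np.float64(0.7), np.float64(0.0417), np.float64(-0.092)), (np.float64(0.75), np.float64(0.0472), np.float64(-0.0977)), (np.float64(0.8), np.float64(0.0531), np.float64(-0.103)), (np.float64(0.85), np.float64(0.0591), np.float64(
[... 393 characters left out ...]
.float64(0.1076), np.float64(-0.1343)), (np.float64(1.25), np.float64(0.1152), np.float64(-0.1366)), (np.float64(1.3), np.float64(0.1228), np.float64(-0.1385)), (np.float64(1.35), np.float64(0.1306), np.float64(-0.14)), (np.float64(1.4), np.float64(0.1384), np.float64(-0.1412)), (np.float64(1.45), np.float64(0.1463), np.float64(-0.1419)), (np.float64(1.5), np.float64(0.1542), np.float64(-0.1423)), (np.float64(1.55), np.float64(0.1621), np.float64(-0.1422)), (np.float64(1.6), np.float64(0.17), np.float64(-0.1418)), (np.float64(1.65), np.float64(0.1779), np.float64(-0.141)), (np.float64(1.7), np.float64(0.1857), np.float64(-0.1398)), (np.float64(1.75), np.float64(0.1934), np.float64(-0.1382))]
```

Call:
{"api": "send_rows", "payload": {
  "series": [0.0, 0.0004, -0.004, 0, 0, 0, 0, 0.001, -0.008, 0, 0, 0, 0, 0.0016, -0.012, 0, 0, 0, 0, 0.0024, -0.0156, 0, 0, 0, 0, 0.003, -0.0195, 0, 0, 0, 0, 0.0041, -0.0233, 0, 0, 0]
}}

```text
t: 17.3
eef_pos: [526.7, 143.8, 117.0]
ee_rot: [[-0.996, 0.094, -0.001], [0.094, 0.996, 0.0], [0.001, -0.0, -1.0]]
wrist_force: [0.5, -0.8, 1.7]
grip_width: 60.3
```

Run:
```python
from h import *
s=state();print(s['t'],s['wrist_force'],s['torque'],s['eef_pos'])
c=read_camera('side');save(c,'d6',(170,120,290,210),6)
```

```text
17.3 [ 0.51103877 -0.79573689  1.73469328] [ 0.18546982 -0.13547483  0.00020434] [526.69068709 143.78185309 116.98361248]
```

View pics/d6.png

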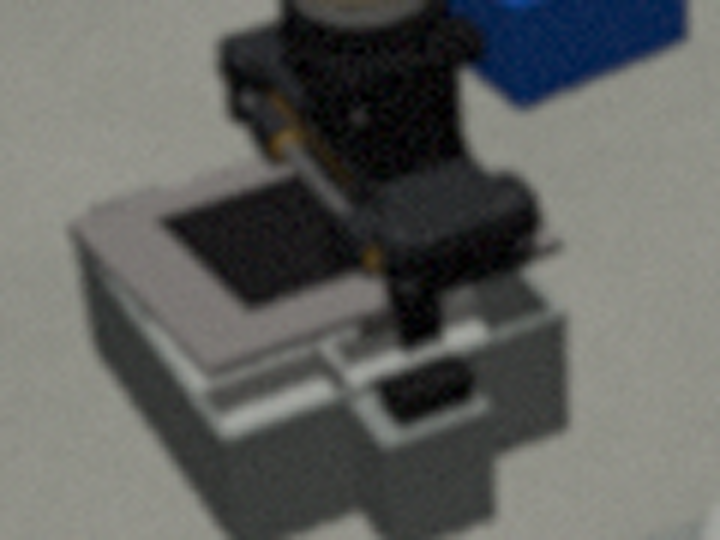

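The lid is open a crack with its edge at (350,340) and is resting under the finger. I'll continue along the arc.

Call:
{"api": "send_rows", "payload": {
  "series": [0, 0.0022, -0.0077, 0, 0, 0, 0, 0.0047, -0.0151, 0, 0, 0, 0, 0.0076, -0.0225, 0, 0, 0, 0, 0.0109, -0.0297, 0, 0, 0, 0, 0.0145, -0.0367, 0, 0, 0, 0, 0.0185, -0.0436, 0, 0, 0, 0, 0.0228, -0.0502, 0, 0, 0, 0, 0.0274, -0.0566, 0, 0, 0, 0, 0.0324, -0.0628, 0, 0, 0, 0, 0.0376, -0.0687, 0, 0, 0, 0, 0.0431, -0.0744, 0, 0, 0, 0, 0.049, -0.0797, 0, 0, 0]
}}

```text
t: 18.85
eef_pos: [531.6, 192.8, 197.1]
ee_rot: [[-0.996, 0.094, -0.0], [0.094, 0.996, -0.0], [0.0, -0.0, -1.0]]
wrist_force: [-0.4, 0.5, 0.0]
grip_width: 59.6
```

Call:
{"api": "send_rows", "payload": {
  "series": [0, 0.006, -0.0051, 0, 0, 0, 0, 0.0124, -0.0099, 0, 0, 0, 0, 0.0189, -0.0143, 0, 0, 0, 0, 0.0257, -0.0184, 0, 0, 0, 0, 0.0326, -0.0221, 0, 0, 0, 0, 0.0398, -0.0256, 0, 0, 0, 0, 0.0471, -0.0286, 0, 0, 0, 0, 0.0545, -0.0313, 0, 0, 0, 0, 0.0621, -0.0336, 0, 0, 0, 0, 0.0697, -0.0355, 0, 0, 0, 0, 0.0775, -0.037, 0, 0, 0, 0, 0.0853, -0.0382, 0, 0, 0]
}}

```text
t: 20.35
eef_pos: [539.7, 277.9, 235.0]
ee_rot: [[-0.996, 0.094, -0.0], [0.094, 0.996, -0.0], [0.0, -0.0, -1.0]]
wrist_force: [-0.2, 0.5, -0.8]
grip_width: 59.7
```

Run:
```python
from h import *
s=state();print(s['t'],s['wrist_force'],s['torque'],s['eef_pos'])
c=read_camera('side');save(c,'d7',(160,70,290,210),4)
```

```text
20.35 [-0.20357115  0.49802837 -0.81535695] [ 0.12304806 -0.07394747 -0.05903395] [539.65474184 277.93481051 234.97418877]
```

View pics/d7.png

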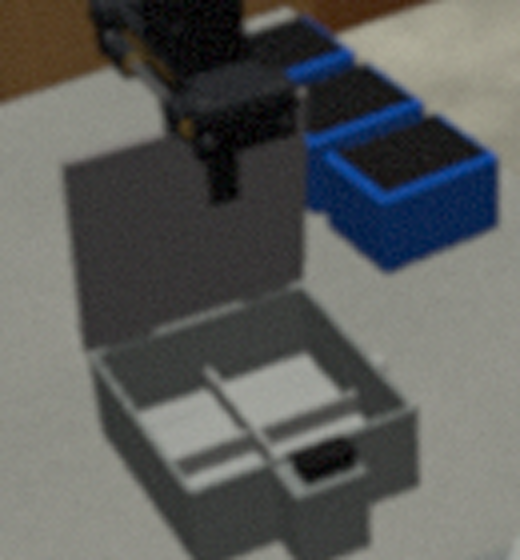

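The lid is near upright with the finger behind it. I'll ease it to its stop, then lift clear.

Call:
{"api": "send_rows", "payload": {
  "series": [0, 0.008, 0, 0, 0, 0, 0, 0.016, 0, 0, 0, 0, 0, 0.024, 0, 0, 0, 0, 0, 0.032, 0, 0, 0, 0, 0, 0.04, 0, 0, 0, 0, 0, 0.048, 0, 0, 0, 0, 0, 0.054, 0, 0, 0, 0, 0, 0.06, 0, 0, 0, 0, 0, 0.066, 0, 0, 0, 0, 0, 0.072, 0, 0, 0, 0, 0, 0.075, 0, 0, 0, 0]
}}

```text
t: 21.78
eef_pos: [546.7, 352.4, 234.9]
ee_rot: [[-0.996, 0.094, -0.0], [0.094, 0.996, 0.0], [0.0, 0.0, -1.0]]
wrist_force: [0.5, 0.3, 0.3]
grip_width: 60.1
```

Call:
{"api": "send_rows", "payload": {
  "series": [0, 0, -0.04, 0, 0, 0, 0, 0, -0.08, 0, 0, 0, 0, 0, -0.1, 0, 0, 0, -0.01, -0.05, -0.1, 0, 0, 0, -0.02, -0.1, -0.1, 0, 0, 0, -0.03, -0.16, -0.1, 0, 0, 0, -0.035, -0.22, -0.1, 0, 0, 0, -0.045, -0.28, -0.1, 0, 0, 0, -0.055, -0.34, -0.1, 0, 0, 0, -0.065, -0.4, -0.1, 0, 0, 0, -0.07, -0.46, -0.1, 0, 0, 0, -0.078, -0.517, -0.1, 0, 0, 0]
}}

```text
t: 23.28
eef_pos: [575.1, -172.0, 334.2]
ee_rot: [[-0.996, 0.094, -0.001], [0.094, 0.996, 0.0], [0.001, 0.0, -1.0]]
wrist_force: [0.3, 0.9, 1.0]
grip_width: 59.8
```

Call:
{"api": "send_rows", "payload": {
  "series": [0, 0, 0, 0, 0, 0, 0, 0, 0, 0, 0, 0]
}}

```text
t: 23.52
eef_pos: [575.4, -169.7, 334.1]
ee_rot: [[-0.995, 0.095, -0.001], [0.095, 0.995, 0.001], [0.001, 0.001, -1.0]]
wrist_force: [0.1, 0.8, 0.6]
grip_width: 60.2
```

Run:
```python
from h import *
import pickle
W=read_camera('wrist');pickle.dump(W,open('w8.pkl','wb'));save(W,'w8',None,1.4)
print(state()['eef_pos'],state()['t'])
for l,z in(('caliper1_mid',23),('clamp1_mid',25)):
    print(l,[(round(r['conf'],2),np.round(r['centre']).tolist(),np.round(atz(W,r['centre'],z))) for r in recognise(W,l)[:4]])
```

```text
[ 575.59301606 -168.97512207  334.42403204] 23.575
caliper1_mid [(0.66, [285.0, 69.0], array([ 445., -143.])), (0.39, [324.0, 199.0], array([ 631., -102.]))]
clamp1_mid [(0.94, [165.0, 166.0], array([ 559., -328.])), (0.65, [69.0, 212.0], array([ 614., -484.])), (0.5, [384.0, 233.0], array([692., -13.]))]
```

View pics/w8.png

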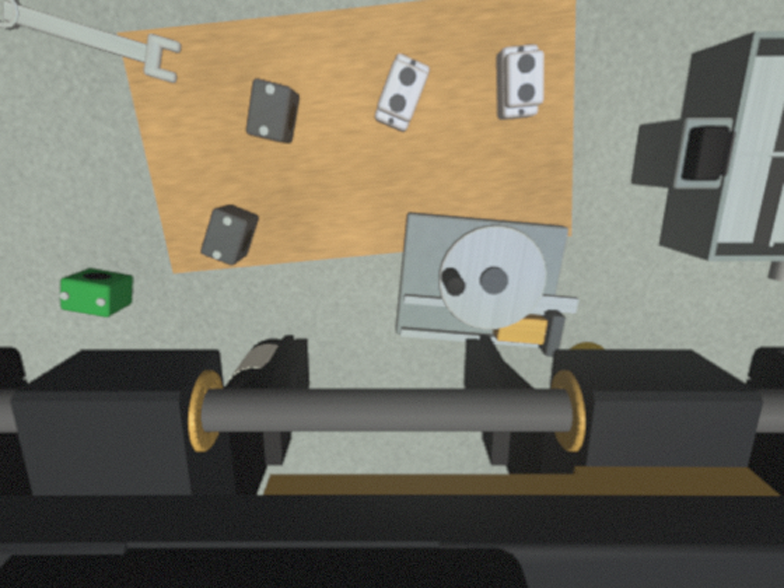

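The wrist view (×1.4) shows calipers at (402,90) and (526,78), and dark clamps at (272,110) and (229,235). All four are on the board and none are green; the green block at (95,292) is excluded. The gate sits on its stop. I'll fit box models to get poses.

```bash
cat > fit.py <<'E'
from h import *
from scipy.optimize import minimize
def hull(c,kind,x,y,a,z0=0):
    if kind=='cal': B=[(31,17,0,30),(23,17,30,46)]
    else: B=[(25,18,0,50)]
    P=[(sx*l,sy*w,z) for l,w,z1,z2 in B for sx in(-1,1) for sy in(-1,1) for z in(z1,z2)]
    P=np.array(P,float);R=np.array([[np.cos(a),-np.sin(a)],[np.sin(a),np.cos(a)]])
    P[:,:2]=P[:,:2]@R.T+[x,y];P[:,2]+=z0
    return cv2.convexHull(proj(c,P).astype(np.float32))
def partmask(c,px,r=38):
    hsv=cv2.cvtColor(c['image'],cv2.COLOR_RGB2HSV)
    m=(hsv[...,1]<80).astype(np.uint8)
    w=np.zeros_like(m);cv2.circle(w,tuple(int(v) for v in px),r,1,-1);m&=w
    n,l,st,_=cv2.connectedComponentsWithStats(m)
    k=1+np.argmin([np.hypot(*(np.argwhere(l==i)[:,::-1]-px).T).min()-st[i,4]/1e3 for i in range(1,n)])
    return (l==k).astype(np.uint8)
def fit(c,kind,px,z0=0):
    m=partmask(c,px); p=atz(c,px,40+z0); best=None; S=4
    M=cv2.resize(m,None,fx=S,fy=S,interpolation=cv2.INTER_LINEAR)
    def cost(q):
        h=hull(c,kind,q[0],q[1],q[2]/30,z0)
        f=np.zeros_like(M);cv2.fillConvexPoly(f,np.round(h*S+S/2).astype(np.int32),1)
        return -(f&M).sum()/((f|M).sum()+1)
    for a in np.arange(0,np.pi,np.pi/6):
        r=minimize(cost,[p[0],p[1],a*30],method='Nelder-Mead',options=dict(initial_simplex=np.array([p[0],p[1],a*30])+np.array([[0,0,0],[8,0,0],[0,8,0],[0,0,8]]),maxiter=80))
        if best is None or r.fun<best.fun: best=r
    return best.x[0],best.x[1],np.degrees(best.x[2]/30)%180,-best.fun,int(m.sum())
E
python3 - <<'E'
from fit import *
import pickle
W=pickle.load(open('w8.pkl','rb'))
for k,p in(('cal',(526,78)),('cal',(402,90)),('clamp',(272,110)),('clamp',(229,235))):
    print(k,np.round(fit(W,k,np.array(p)/1.4),2))
for d in [((526,64),(526,92)),((407,76),(397,103))]:
    a,b=[atz(W,np.array(q)/1.4,46) for q in d];print((a+b)/2,np.degrees(np.arctan2(*(b-a)[::-1]))%180)
E
```

```text
cal [ 445.82   49.92  118.88   -0.   1679.  ]
cal [ 434.37  -75.29   44.14   -0.   1353.  ]
clamp [ 473.3  -202.21   60.03   -0.   1285.  ]
clamp [ 589.03 -288.44  154.54   -0.   1208.  ]
[444.00844503 -29.18397917] 179.48534385295045
[ 442.80827367 -141.35036621] 153.1593209304092fit.py:23: RuntimeWarning: overflow encountered in scalar negative
  return -(f&M).sum()/((f|M).sum()+1)
```

```bash
sed -i 's/return -(f&M).sum()\/((f|M).sum()+1)/return -float((f\&M).sum())\/float((f|M).sum()+1)/' fit.py
python3 - <<'E'
from fit import *
import pickle
W=pickle.load(open('w8.pkl','rb'))
for k,p in(('cal',(526,78)),('cal',(402,90)),('clamp',(272,110)),('clamp',(229,235))):
    print(k,np.round(fit(W,k,np.array(p)/1.4),2))
E
```

```text
cal [ 4.4376e+02 -2.9590e+01  6.6000e-01  9.1000e-01  1.6790e+03]
cal [ 4.4245e+02 -1.4129e+02  1.5296e+02  9.5000e-01  1.3530e+03]
clamp [ 4.4849e+02 -2.6484e+02  1.6232e+02  8.5000e-01  1.2850e+03]
clamp [ 5.5957e+02 -3.2819e+02  1.4734e+02  8.5000e-01  1.2080e+03]
```

```bash
cat > plan.py <<'E'
from h import *
from scipy.spatial.transform import Rotation as Ro
def Rt(yaw):
    a=np.radians(90+yaw);x=np.array([np.cos(a),np.sin(a),0]);z=np.array([0,0,-1.]);return np.c_[x,np.cross(z,x),z]
def plan(wps,start=None):
    """wps: (x,y,z,yaw,nrows); prints tool-frame rows; start=(x,y,z,yaw) or the state"""
    if start is None:
        s=state();p0=np.array(s['eef_pos']);R=np.array(s['ee_rot']);y0=np.degrees(np.arctan2(R[1,0],R[0,0]))-90
        y0=(y0+200)%360-200
    else: p0=np.array(start[:3],float);y0=start[3]
    R0=Rt(y0);p,y=p0,y0;out=[]
    for w in wps:
        q=np.array(w[:3],float)
        for i in range(1,w[4]+1):
            f=i/w[4];d=R0.T@(p+(q-p)*f-p0)/1e3;yy=y+(w[3]-y)*f
            out.append([round(float(v),3) for v in d]+[0,0,round(float(-np.radians(yy-y0)),3)])
        p,y=q,w[3]
    print(np.round(p0,1),round(y0,1),len(out))
    for i in range(0,len(out),12):
        print(sum(out[i:i+12],[]))
E
python3 - <<'E'
from plan import *
plan([(500,-60,180,88,5),(444,-29.5,100,90.6,3),(444,-29.5,15,90.6,3),(444,-29.5,15,90.6,1)])
E
```

```text
[ 575.8 -168.4  334.9] 84.7 12
[0.017, 0.02, 0.031, 0, 0, -0.011, 0.034, 0.04, 0.062, 0, 0, -0.023, 0.051, 0.061, 0.093, 0, 0, -0.034, 0.068, 0.081, 0.124, 0, 0, -0.046, 0.085, 0.101, 0.155, 0, 0, -0.057, 0.105, 0.109, 0.182, 0, 0, -0.072, 0.125, 0.118, 0.208, 0, 0, -0.088, 0.144, 0.126, 0.235, 0, 0, -0.103, 0.144, 0.126, 0.263, 0, 0, -0.103, 0.144, 0.126, 0.292, 0, 0, -0.103, 0.144, 0.126, 0.32, 0, 0, -0.103, 0.144, 0.126, 0.32, 0, 0, -0.103]
```

Call:
{"api": "send_rows", "payload": {
  "series": [0.017, 0.02, 0.031, 0, 0, -0.011, 0.034, 0.04, 0.062, 0, 0, -0.023, 0.051, 0.061, 0.093, 0, 0, -0.034, 0.068, 0.081, 0.124, 0, 0, -0.046, 0.085, 0.101, 0.155, 0, 0, -0.057, 0.105, 0.109, 0.182, 0, 0, -0.072, 0.125, 0.118, 0.208, 0, 0, -0.088, 0.144, 0.126, 0.235, 0, 0, -0.103, 0.144, 0.126, 0.263, 0, 0, -0.103, 0.144, 0.126, 0.292, 0, 0, -0.103, 0.144, 0.126, 0.32, 0, 0, -0.103, 0.144, 0.126, 0.32, 0, 0, -0.103],
  "jaw": 0.07
}}

```text
t: 25.18
eef_pos: [442.1, -29.5, 13.3]
ee_rot: [[-1.0, -0.011, -0.004], [-0.011, 1.0, 0.001], [0.004, 0.001, -1.0]]
wrist_force: [-0.0, 0.3, 0.1]
grip_width: 69.9
```

Call:
{"api": "send_rows", "payload": {
  "series": [0, 0, 0, 0, 0, 0, 0, 0, 0, 0, 0, 0, 0, 0, 0, 0, 0, 0, 0, 0, 0, 0, 0, 0, 0, 0, 0, 0, 0, 0, 0, 0, 0, 0, 0, 0],
  "jaw": 0.0
}}

```text
t: 25.92
eef_pos: [444.5, -31.0, 15.3]
ee_rot: [[-1.0, -0.009, 0.0], [-0.009, 1.0, 0.0], [-0.0, 0.0, -1.0]]
wrist_force: [-0.9, 1.5, 5.3]
grip_width: 33.7
```

Run:
```python
from plan import *
s=state();print(s['t'],s['grip_width'],s['eef_pos'])
plan([(444,-29.5,200,90.6,4),(470,120,200,130,5),(493.6,275,200,170,5),(493.6,279.5,90,170,3),(493.6,279.5,26,170,4),(493.6,279.5,26,170,1)],(444,-29.5,15,90.6))
```

```text
25.925 33.679624299847454 [444.46961203 -31.02557751  15.33956925]
[444.  -29.5  15. ] 90.6 22
[0.0, 0.0, -0.046, 0, 0, -0.0, 0.0, 0.0, -0.092, 0, 0, -0.0, 0.0, 0.0, -0.139, 0, 0, -0.0, 0.0, 0.0, -0.185, 0, 0, -0.0, -0.006, 0.03, -0.185, 0, 0, -0.138, -0.011, 0.06, -0.185, 0, 0, -0.275, -0.017, 0.09, -0.185, 0, 0, -0.413, -0.022, 0.119, -0.185, 0, 0, -0.55, -0.028, 0.149, -0.185, 0, 0, -0.688, -0.033, 0.18, -0.185, 0, 0, -0.827, -0.038, 0.211, -0.185, 0, 0, -0.967, -0.043, 0.242, -0.185, 0, 0, -1.107]
[-0.048, 0.273, -0.185, 0, 0, -1.246, -0.053, 0.304, -0.185, 0, 0, -1.386, -0.053, 0.305, -0.148, 0, 0, -1.386, -0.053, 0.307, -0.112, 0, 0, -1.386, -0.053, 0.308, -0.075, 0, 0, -1.386, -0.053, 0.308, -0.059, 0, 0, -1.386, -0.053, 0.308, -0.043, 0, 0, -1.386, -0.053, 0.308, -0.027, 0, 0, -1.386, -0.053, 0.308, -0.011, 0, 0, -1.386, -0.053, 0.308, -0.011, 0, 0, -1.386]
```

Call:
{"api": "send_rows", "payload": {
  "series": [0.0, 0.0, -0.03, 0, 0, 0, 0.0, 0.0, -0.08, 0, 0, 0, 0.0, 0.0, -0.13, 0, 0, 0, 0.0, 0.0, -0.185, 0, 0, 0, -0.006, 0.03, -0.185, 0, 0, -0.138, -0.011, 0.06, -0.185, 0, 0, -0.275, -0.017, 0.09, -0.185, 0, 0, -0.413, -0.022, 0.119, -0.185, 0, 0, -0.55, -0.028, 0.149, -0.185, 0, 0, -0.688, -0.033, 0.18, -0.185, 0, 0, -0.827, -0.038, 0.211, -0.185, 0, 0, -0.967, -0.043, 0.242, -0.185, 0, 0, -1.107]
}}

```text
t: 27.42
eef_pos: [484.5, 212.1, 198.8]
ee_rot: [[-0.435, -0.9, -0.002], [-0.9, 0.435, -0.001], [0.001, 0.001, -1.0]]
wrist_force: [1.2, 0.9, -3.2]
grip_width: 33.7
```

Run:
```python
from plan import *
s=state();print(s['t'],s['grip_width'],s['wrist_force'],s['joints'])
plan([(493.6,275,200,170,3),(493.6,279.5,90,170,3),(493.6,279.5,27,170,4),(493.6,279.5,27,170,1)])
```

```text
27.425 33.69756807712201 [ 1.22948982  0.93812854 -3.19280449] [ 2.63690910e-01  1.01672618e-02  1.80090108e+00 -2.79318835e-04
  1.33240996e+00 -2.42750015e+00]
[484.5 212.1 198.8] 154.2 11
[-0.02, 0.006, -0.0, 0, 0, -0.092, -0.04, 0.013, -0.001, 0, 0, -0.184, -0.061, 0.019, -0.001, 0, 0, -0.276, -0.062, 0.02, 0.035, 0, 0, -0.276, -0.063, 0.02, 0.072, 0, 0, -0.276, -0.065, 0.021, 0.109, 0, 0, -0.276, -0.065, 0.021, 0.125, 0, 0, -0.276, -0.065, 0.021, 0.14, 0, 0, -0.276, -0.065, 0.021, 0.156, 0, 0, -0.276, -0.065, 0.021, 0.172, 0, 0, -0.276, -0.065, 0.021, 0.172, 0, 0, -0.276]
```

Call:
{"api": "send_rows", "payload": {
  "series": [-0.02, 0.006, 0, 0, 0, -0.092, -0.04, 0.013, -0.001, 0, 0, -0.184, -0.061, 0.019, -0.001, 0, 0, -0.276, -0.062, 0.02, 0.035, 0, 0, -0.276, -0.063, 0.02, 0.072, 0, 0, -0.276, -0.065, 0.021, 0.109, 0, 0, -0.276, -0.065, 0.021, 0.125, 0, 0, -0.276, -0.065, 0.021, 0.14, 0, 0, -0.276, -0.065, 0.021, 0.156, 0, 0, -0.276, -0.065, 0.021, 0.171, 0, 0, -0.276, -0.065, 0.021, 0.172, 0, 0, -0.276, -0.065, 0.021, 0.172, 0, 0, -0.276]
}}

```text
t: 28.92
eef_pos: [495.1, 279.1, 28.3]
ee_rot: [[-0.178, -0.984, 0.001], [-0.984, 0.178, 0.0], [-0.0, -0.0, -1.0]]
wrist_force: [-0.1, 0.2, -3.0]
grip_width: 34.1
```

Run:
```python
from plan import *
s=state();print(s['t'],s['grip_width'],s['wrist_force'],s['joints'][5])
```

```text
28.925 34.11921552598875 [-0.11635943  0.24741348 -3.00657438] -2.58802436687646
```

Call:
{"api": "send_rows", "payload": {
  "series": [0, 0, 0.0015, 0, 0, 0, 0, 0, 0.0028, 0, 0, 0, 0, 0, 0.0028, 0, 0, 0]
}}

```text
t: 29.3
eef_pos: [495.0, 279.0, 25.4]
ee_rot: [[-0.178, -0.984, 0.001], [-0.984, 0.178, 0.0], [-0.0, -0.0, -1.0]]
wrist_force: [0.2, -0.6, -1.4]
grip_width: 33.7
```

Call:
{"api": "send_rows", "payload": {
  "series": [0, 0, 0, 0, 0, 0, 0, 0, 0, 0, 0, 0, 0, 0, 0, 0, 0, 0, 0, 0, -0.03, 0, 0, 0, 0, 0, -0.07, 0, 0, 0, 0, 0, -0.12, 0, 0, 0, 0, 0, -0.17, 0, 0, 0, 0, 0, -0.2, 0, 0, 0, 0, 0, -0.2, 0, 0, 0],
  "jaw": 0.046
}}

```text
t: 30.42
eef_pos: [496.6, 279.7, 228.7]
ee_rot: [[-0.178, -0.984, 0.006], [-0.984, 0.178, 0.002], [-0.003, -0.006, -1.0]]
wrist_force: [0.2, 0.8, -0.5]
grip_width: 45.9
```

Run:
```python
from fit import *
s=state();print(s['t'],s['grip_width'],s['eef_pos'])
c=read_camera('side');d=read_camera('scene')
for q in(c,d):
  for l,z in(('caliper1_mid',23),('clamp1_mid',25)):
    print(l,[(round(r['conf'],2),np.round(r['centre']).tolist(),np.round(atz(q,r['centre'],z))) for r in recognise(q,l)[:4]])
cv2.imwrite('pics/d9.png',np.hstack([cv2.resize(i[a:a+105,b:b+140][:,:,::-1],None,fx=2.8,fy=2.8,interpolation=cv2.INTER_CUBIC) for i,a,b in((c['image'],110,160),(d['image'],130,310))]))
```

```text
30.425 45.91588463136042 [496.60098287 279.72454169 228.74201044]
caliper1_mid [(0.69, [270.0, 269.0], array([ 442., -154.])), (0.3, [217.0, 156.0], array([580., 345.]))]
clamp1_mid [(0.89, [345.0, 291.0], array([ 551., -324.])), (0.82, [409.0, 322.0], array([ 613., -482.]))]
caliper1_mid [(0.64, [228.0, 192.0], array([ 445., -151.]))]
clamp1_mid [(0.69, [97.0, 291.0], array([ 607., -482.])), (0.66, [162.0, 249.0], array([ 551., -332.]))]
```

View pics/d9.png

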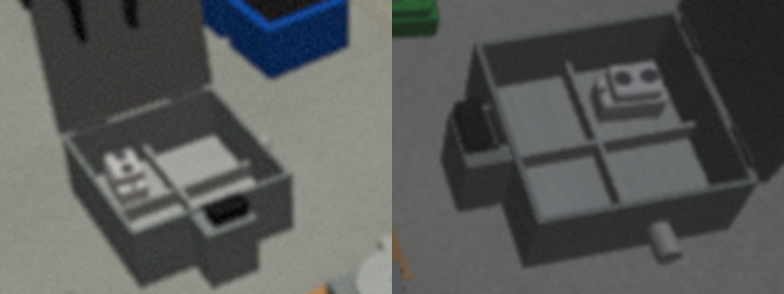

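The caliper stands in its bay near the middle (side crop (127,175), scene crop (630,90)). The second caliper hasn't moved.

Run:
```python
from plan import *
plan([(485,180,228,140,4),(460,-20,180,100,5),(442.5,-120,130,75,3)])
plan([(442.5,-141.3,80,63,3),(442.5,-141.3,14,63,4),(442.5,-141.3,14,63,2)],(442.5,-120,130,75))
```

```text
[493.8 278.6 223.2] -190.3 12
[0.025, -0.002, -0.001, 0, 0, -1.441, 0.049, -0.004, -0.002, 0, 0, -2.882, 0.074, -0.007, -0.004, 0, 0, -4.323, 0.099, -0.009, -0.005, 0, 0, -5.764, 0.139, -0.011, 0.005, 0, 0, -5.624, 0.179, -0.013, 0.014, 0, 0, -5.485, 0.219, -0.015, 0.024, 0, 0, -5.345, 0.26, -0.018, 0.034, 0, 0, -5.206, 0.3, -0.02, 0.043, 0, 0, -5.066, 0.334, -0.02, 0.06, 0, 0, -4.92, 0.368, -0.02, 0.076, 0, 0, -4.775, 0.401, -0.02, 0.093, 0, 0, -4.63]
[ 442.5 -120.   130. ] 75 9
[-0.002, -0.007, 0.017, 0, 0, 0.07, -0.004, -0.014, 0.033, 0, 0, 0.14, -0.006, -0.021, 0.05, 0, 0, 0.209, -0.006, -0.021, 0.067, 0, 0, 0.209, -0.006, -0.021, 0.083, 0, 0, 0.209, -0.006, -0.021, 0.1, 0, 0, 0.209, -0.006, -0.021, 0.116, 0, 0, 0.209, -0.006, -0.021, 0.116, 0, 0, 0.209, -0.006, -0.021, 0.116, 0, 0, 0.209]
```

```bash
sed -i 's/y0=(y0+200)%360-200/y0=(y0+120)%360-120/' plan.py
python3 - <<'E'
from plan import *
plan([(485,180,228,140,4),(460,-20,180,100,4),(442.5,-120,130,70,4)])
plan([(442.5,-141.3,80,63,3),(442.5,-141.3,14,63,3),(442.5,-141.3,14,63,2)],(442.5,-120,130,70))
E
```

```text
[493.8 278.6 223.2] 169.7 12
[0.025, -0.002, -0.001, 0, 0, 0.13, 0.049, -0.004, -0.002, 0, 0, 0.26, 0.074, -0.007, -0.004, 0, 0, 0.389, 0.099, -0.009, -0.005, 0, 0, 0.519, 0.149, -0.012, 0.007, 0, 0, 0.694, 0.199, -0.014, 0.019, 0, 0, 0.868, 0.25, -0.017, 0.031, 0, 0, 1.043, 0.3, -0.02, 0.043, 0, 0, 1.217, 0.325, -0.02, 0.056, 0, 0, 1.348, 0.351, -0.02, 0.068, 0, 0, 1.479, 0.376, -0.02, 0.081, 0, 0, 1.61, 0.401, -0.02, 0.093, 0, 0, 1.741]
[ 442.5 -120.   130. ] 70 8
[-0.002, -0.007, 0.017, 0, 0, 0.041, -0.005, -0.013, 0.033, 0, 0, 0.081, -0.007, -0.02, 0.05, 0, 0, 0.122, -0.007, -0.02, 0.072, 0, 0, 0.122, -0.007, -0.02, 0.094, 0, 0, 0.122, -0.007, -0.02, 0.116, 0, 0, 0.122, -0.007, -0.02, 0.116, 0, 0, 0.122, -0.007, -0.02, 0.116, 0, 0, 0.122]
```

Call:
{"api": "send_rows", "payload": {
  "series": [0.025, -0.002, -0.001, 0, 0, 0.13, 0.049, -0.004, -0.002, 0, 0, 0.26, 0.074, -0.007, -0.004, 0, 0, 0.389, 0.099, -0.009, -0.005, 0, 0, 0.519, 0.149, -0.012, 0.007, 0, 0, 0.694, 0.199, -0.014, 0.019, 0, 0, 0.868, 0.25, -0.017, 0.031, 0, 0, 1.043, 0.3, -0.02, 0.043, 0, 0, 1.217, 0.325, -0.02, 0.056, 0, 0, 1.348, 0.351, -0.02, 0.068, 0, 0, 1.479, 0.376, -0.02, 0.081, 0, 0, 1.61, 0.401, -0.02, 0.093, 0, 0, 1.741],
  "jaw": 0.07
}}

```text
t: 32.22
eef_pos: [442.1, -119.7, 130.7]
ee_rot: [[-0.938, 0.346, -0.002], [0.346, 0.938, 0.001], [0.002, 0.0, -1.0]]
wrist_force: [0.3, 0.3, 0.3]
grip_width: 69.8
```

Call:
{"api": "send_rows", "payload": {
  "series": [-0.002, -0.007, 0.017, 0, 0, 0.041, -0.005, -0.013, 0.033, 0, 0, 0.081, -0.007, -0.02, 0.05, 0, 0, 0.122]
}}

```text
t: 32.6
eef_pos: [442.8, -140.0, 80.8]
ee_rot: [[-0.891, 0.455, -0.0], [0.455, 0.891, 0.0], [0.001, 0.0, -1.0]]
wrist_force: [-0.3, -0.2, 0.5]
grip_width: 70.2
```

Run:
```python
from plan import *
d=read_camera('scene')
print([(round(r['conf'],2),np.round(r['centre']).tolist(),np.round(atz(d,r['centre'],23))) for r in recognise(d,'caliper1_mid')[:4]])
plan([(442.5,-141.3,14,63,4),(442.5,-141.3,14,63,2)])
```

```text
[(0.88, [230.0, 192.0], array([ 447., -145.]))]
[ 441.2 -139.6   79.6] 63.0 6
[-0.0, -0.0, 0.016, 0, 0, -0.0, -0.001, -0.0, 0.033, 0, 0, -0.0, -0.001, -0.001, 0.049, 0, 0, -0.0, -0.002, -0.001, 0.066, 0, 0, -0.001, -0.002, -0.001, 0.066, 0, 0, -0.001, -0.002, -0.001, 0.066, 0, 0, -0.001]
```

Call:
{"api": "send_rows", "payload": {
  "series": [0, 0, 0.016, 0, 0, 0, 0, 0, 0.033, 0, 0, 0, 0, -0.001, 0.049, 0, 0, 0, -0.001, -0.001, 0.065, 0, 0, 0, -0.001, -0.001, 0.065, 0, 0, 0]
}}

```text
t: 33.33
eef_pos: [441.9, -141.0, 15.4]
ee_rot: [[-0.891, 0.454, -0.003], [0.454, 0.891, 0.002], [0.003, 0.0, -1.0]]
wrist_force: [0.1, -0.1, -0.0]
grip_width: 70.0
```

Call:
{"api": "send_rows", "payload": {
  "series": [0, 0, 0, 0, 0, 0, 0, 0, 0, 0, 0, 0, 0, 0, 0, 0, 0, 0, 0, 0, 0, 0, 0, 0, 0, 0, 0, 0, 0, 0, 0, 0, 0, 0, 0, 0],
  "jaw": 0.0
}}

```text
t: 34.08
eef_pos: [443.4, -142.0, 17.5]
ee_rot: [[-0.891, 0.454, 0.0], [0.454, 0.891, -0.0], [-0.001, -0.0, -1.0]]
wrist_force: [-1.4, -0.7, 3.2]
grip_width: 33.9
```

Run:
```python
from plan import *
s=state();print(s['t'],s['grip_width'],s['eef_pos'])
plan([(442.5,-141.3,200,63,4),(500,20,200,90,4),(560,180,200,126,4)],(442.5,-141.3,15,63))
plan([(585,266,200,170,5),(585,271,90,170,3),(585,271,28,170,4)],(560,180,200,126))
```

```text
34.075 33.85380889622452 [ 443.42231814 -141.99416314   17.46309402]
[ 442.5 -141.3   15. ] 63 12
[0.0, 0.0, -0.046, 0, 0, -0.0, 0.0, 0.0, -0.092, 0, 0, -0.0, 0.0, 0.0, -0.139, 0, 0, -0.0, 0.0, 0.0, -0.185, 0, 0, -0.0, 0.005, 0.042, -0.185, 0, 0, -0.118, 0.011, 0.085, -0.185, 0, 0, -0.236, 0.016, 0.127, -0.185, 0, 0, -0.353, 0.022, 0.17, -0.185, 0, 0, -0.471, 0.027, 0.212, -0.185, 0, 0, -0.628, 0.032, 0.255, -0.185, 0, 0, -0.785, 0.036, 0.297, -0.185, 0, 0, -0.942, 0.041, 0.34, -0.185, 0, 0, -1.1]
[560. 180. 200.] 126 12
[-0.014, 0.011, 0.0, 0, 0, -0.154, -0.028, 0.022, 0.0, 0, 0, -0.307, -0.042, 0.033, 0.0, 0, 0, -0.461, -0.057, 0.044, 0.0, 0, 0, -0.614, -0.071, 0.055, 0.0, 0, 0, -0.768, -0.072, 0.056, 0.037, 0, 0, -0.768, -0.073, 0.058, 0.073, 0, 0, -0.768, -0.074, 0.059, 0.11, 0, 0, -0.768, -0.074, 0.059, 0.126, 0, 0, -0.768, -0.074, 0.059, 0.141, 0, 0, -0.768, -0.074, 0.059, 0.157, 0, 0, -0.768, -0.074, 0.059, 0.172, 0, 0, -0.768]
```

Call:
{"api": "send_rows", "payload": {
  "series": [0.0, 0.0, -0.03, 0, 0, 0, 0.0, 0.0, -0.08, 0, 0, 0, 0.0, 0.0, -0.13, 0, 0, 0, 0.0, 0.0, -0.185, 0, 0, 0, 0.005, 0.042, -0.185, 0, 0, -0.118, 0.011, 0.085, -0.185, 0, 0, -0.236, 0.016, 0.127, -0.185, 0, 0, -0.353, 0.022, 0.17, -0.185, 0, 0, -0.471, 0.027, 0.212, -0.185, 0, 0, -0.628, 0.032, 0.255, -0.185, 0, 0, -0.785, 0.036, 0.297, -0.185, 0, 0, -0.942, 0.041, 0.34, -0.185, 0, 0, -1.1]
}}

```text
t: 35.58
eef_pos: [560.5, 181.2, 200.6]
ee_rot: [[-0.806, -0.592, -0.002], [-0.592, 0.806, -0.0], [0.002, 0.001, -1.0]]
wrist_force: [-0.1, -0.4, -4.0]
grip_width: 33.8
```

Run:
```python
from plan import *
s=state();print(s['t'],s['grip_width'],s['wrist_force'],s['joints'])
plan([(585,266,200,170,5),(585,271,90,170,3),(585,271,30,170,4)])
```

```text
35.575 33.7973528543101 [-0.10929314 -0.4187843  -3.99713467] [ 1.78755073e-01  1.53260645e-01  1.64502184e+00  1.37508260e-04
  1.34581194e+00 -2.02618801e+00]
[560.5 181.2 200.6] 126.3 12
[-0.014, 0.011, 0.0, 0, 0, -0.152, -0.028, 0.022, 0.0, 0, 0, -0.305, -0.042, 0.032, 0.0, 0, 0, -0.457, -0.056, 0.043, 0.001, 0, 0, -0.61, -0.07, 0.054, 0.001, 0, 0, -0.762, -0.071, 0.055, 0.037, 0, 0, -0.762, -0.072, 0.056, 0.074, 0, 0, -0.762, -0.073, 0.058, 0.111, 0, 0, -0.762, -0.073, 0.058, 0.126, 0, 0, -0.762, -0.073, 0.058, 0.141, 0, 0, -0.762, -0.073, 0.058, 0.156, 0, 0, -0.762, -0.073, 0.058, 0.171, 0, 0, -0.762]
```

Call:
{"api": "send_rows", "payload": {
  "series": [-0.014, 0.011, 0.0, 0, 0, -0.152, -0.028, 0.022, 0.0, 0, 0, -0.305, -0.042, 0.032, 0.0, 0, 0, -0.457, -0.056, 0.043, 0.001, 0, 0, -0.61, -0.07, 0.054, 0.001, 0, 0, -0.755, -0.071, 0.055, 0.037, 0, 0, -0.755, -0.072, 0.056, 0.074, 0, 0, -0.755, -0.073, 0.058, 0.111, 0, 0, -0.755, -0.073, 0.058, 0.126, 0, 0, -0.755, -0.073, 0.058, 0.141, 0, 0, -0.755, -0.073, 0.058, 0.156, 0, 0, -0.755, -0.073, 0.058, 0.171, 0, 0, -0.755]
}}

```text
t: 37.08
eef_pos: [586.7, 269.9, 31.3]
ee_rot: [[-0.186, -0.983, 0.002], [-0.983, 0.186, 0.001], [-0.001, -0.002, -1.0]]
wrist_force: [0.0, 0.3, -3.1]
grip_width: 33.8
```

Call:
{"api": "send_rows", "payload": {
  "series": [0, 0, 0.001, 0, 0, 0, 0, 0, 0.002, 0, 0, 0, 0, 0, 0.002, 0, 0, 0]
}}

```text
t: 37.45
eef_pos: [586.6, 269.9, 29.9]
ee_rot: [[-0.186, -0.983, 0.001], [-0.983, 0.186, 0.0], [-0.001, -0.001, -1.0]]
wrist_force: [0.3, 0.0, -3.5]
grip_width: 34.0
```

Call:
{"api": "send_rows", "payload": {
  "series": [0, 0, 0.001, 0, 0, 0, 0, 0, 0.002, 0, 0, 0, 0, 0, 0.002, 0, 0, 0]
}}

```text
t: 37.83
eef_pos: [586.3, 269.8, 27.5]
ee_rot: [[-0.186, -0.983, 0.001], [-0.983, 0.186, 0.0], [-0.0, -0.001, -1.0]]
wrist_force: [0.0, 0.2, -1.0]
grip_width: 33.6
```

Call:
{"api": "send_rows", "payload": {
  "series": [0, 0, 0, 0, 0, 0, 0, 0, 0, 0, 0, 0, 0, 0, 0, 0, 0, 0, 0, 0, -0.03, 0, 0, 0, 0, 0, -0.07, 0, 0, 0, 0, 0, -0.12, 0, 0, 0, 0, 0, -0.17, 0, 0, 0, 0, 0, -0.2, 0, 0, 0, 0, 0, -0.2, 0, 0, 0],
  "jaw": 0.046
}}

```text
t: 38.95
eef_pos: [587.9, 270.3, 231.2]
ee_rot: [[-0.186, -0.983, 0.007], [-0.983, 0.186, 0.002], [-0.003, -0.006, -1.0]]
wrist_force: [0.5, -0.5, -0.7]
grip_width: 46.1
```

Run:
```python
from plan import *
s=state();print(s['t'],s['grip_width'],s['eef_pos'])
c=read_camera('side');d=read_camera('scene')
for q in(c,d):
  for l,z in(('caliper1_mid',33),('clamp1_mid',25)):
    print(l,[(round(r['conf'],2),np.round(r['centre']).tolist(),np.round(atz(q,r['centre'],z))) for r in recognise(q,l)[:4]])
plan([(570,180,225,135,4),(530,-40,225,95,4),(500,-200,200,60,4)])
```

```text
38.95 46.096710654664236 [587.88821383 270.33400863 231.21847875]
caliper1_mid [(0.47, [231.0, 165.0], array([585., 265.]))]
clamp1_mid [(0.81, [345.0, 290.0], array([ 552., -321.])), (0.75, [409.0, 324.0], array([ 609., -484.])), (0.61, [215.0, 154.0], array([579., 356.]))]
caliper1_mid [(0.94, [404.0, 192.0], array([583., 262.])), (0.47, [390.0, 175.0], array([526., 250.])), (0.33, [439.0, 161.0], array([526., 390.]))]
clamp1_mid [(0.89, [162.0, 251.0], array([ 557., -332.])), (0.68, [96.0, 291.0], array([ 607., -483.])), (0.26, [303.0, 258.0], array([670., -31.]))]
[585.  269.4 224.9] 169.3 12
[0.023, -0.0, -0.0, 0, 0, 0.15, 0.045, -0.001, -0.0, 0, 0, 0.299, 0.068, -0.001, -0.0, 0, 0, 0.449, 0.091, -0.002, -0.0, 0, 0, 0.598, 0.147, -0.002, -0.0, 0, 0, 0.773, 0.202, -0.003, -0.0, 0, 0, 0.947, 0.258, -0.003, -0.0, 0, 0, 1.122, 0.314, -0.003, -0.0, 0, 0, 1.297, 0.355, -0.004, 0.006, 0, 0, 1.449, 0.396, -0.004, 0.012, 0, 0, 1.602, 0.436, -0.004, 0.019, 0, 0, 1.755, 0.477, -0.004, 0.025, 0, 0, 1.907]
```

Run:
```python
from plan import *
plan([(570,180,230,135,4),(550,-50,250,98,4),(575,-240,300,72,4)])
```

```text
[585.  269.4 224.9] 169.3 12
[0.023, -0.0, -0.001, 0, 0, 0.15, 0.045, -0.001, -0.003, 0, 0, 0.299, 0.068, -0.001, -0.004, 0, 0, 0.449, 0.091, -0.002, -0.005, 0, 0, 0.598, 0.148, -0.008, -0.01, 0, 0, 0.76, 0.205, -0.013, -0.015, 0, 0, 0.921, 0.263, -0.019, -0.02, 0, 0, 1.083, 0.32, -0.025, -0.025, 0, 0, 1.244, 0.366, -0.04, -0.038, 0, 0, 1.358, 0.411, -0.055, -0.05, 0, 0, 1.471, 0.457, -0.07, -0.063, 0, 0, 1.584, 0.502, -0.085, -0.075, 0, 0, 1.698]
```

Call:
{"api": "send_rows", "payload": {
  "series": [0.023, 0, -0.001, 0, 0, 0.15, 0.045, -0.001, -0.003, 0, 0, 0.299, 0.068, -0.001, -0.004, 0, 0, 0.449, 0.091, -0.002, -0.005, 0, 0, 0.598, 0.148, -0.008, -0.01, 0, 0, 0.76, 0.205, -0.013, -0.015, 0, 0, 0.921, 0.263, -0.019, -0.02, 0, 0, 1.083, 0.32, -0.025, -0.025, 0, 0, 1.244, 0.366, -0.04, -0.038, 0, 0, 1.358, 0.411, -0.055, -0.05, 0, 0, 1.471, 0.457, -0.07, -0.063, 0, 0, 1.584, 0.502, -0.085, -0.075, 0, 0, 1.698],
  "jaw": 0.07
}}

```text
t: 40.75
eef_pos: [575.9, -240.8, 301.4]
ee_rot: [[-0.95, 0.313, -0.001], [0.313, 0.95, 0.001], [0.002, 0.0, -1.0]]
wrist_force: [1.1, 0.8, 0.5]
grip_width: 69.8
```

Call:
{"api": "send_rows", "payload": {
  "series": [0, 0, 0, 0, 0, 0, 0, 0, 0, 0, 0, 0]
}}

```text
t: 41.0
eef_pos: [575.7, -238.9, 300.8]
ee_rot: [[-0.951, 0.309, -0.002], [0.309, 0.951, 0.002], [0.002, 0.001, -1.0]]
wrist_force: [0.9, 0.7, 0.1]
grip_width: 69.8
```

Run:
```python
from fit import *
from plan import plan
W=read_camera('wrist');save(W,'w10',None,1.4)
print([(round(r['conf'],2),np.round(r['centre']).tolist(),np.round(atz(W,r['centre'],25))) for r in recognise(W,'clamp1_mid')[:4]])
for x,y,a in((448.5,-265,162),(559.6,-328,147)):
    px=proj(W,[x,y,40])[0];print(px,np.round(fit(W,'clamp',px),2))
plan([(448.5,-265,100,72,5),(448.5,-265,17,72,4)])
```

```text
[(0.83, [122.0, 242.0], array([ 606., -479.])), (0.62, [208.0, 178.0], array([ 556., -328.]))]
[221.82096668  80.62561544] [ 4.4908e+02 -2.6536e+02  1.6096e+02  8.7000e-01  1.4090e+03]
[206.68218373 182.21983256] [ 5.6036e+02 -3.2911e+02  1.4731e+02  8.6000e-01  1.2250e+03]
[ 575.9 -238.1  301.1] 72.1 9
[0.023, -0.013, 0.04, 0, 0, 0.0, 0.045, -0.026, 0.08, 0, 0, 0.001, 0.068, -0.039, 0.121, 0, 0, 0.001, 0.09, -0.052, 0.161, 0, 0, 0.001, 0.113, -0.065, 0.201, 0, 0, 0.002, 0.113, -0.065, 0.222, 0, 0, 0.002, 0.113, -0.065, 0.243, 0, 0, 0.002, 0.113, -0.065, 0.263, 0, 0, 0.002, 0.113, -0.065, 0.284, 0, 0, 0.002]
```

View pics/w10.png

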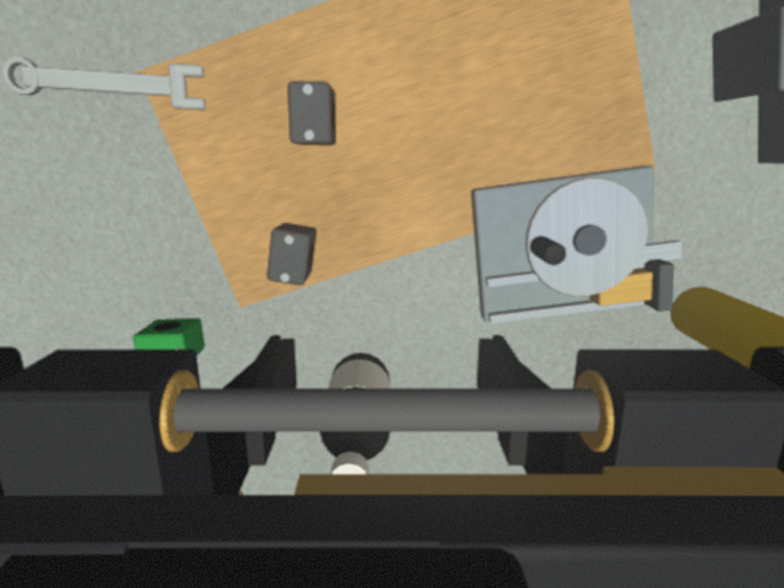

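The clamps stand at (311,112) and (291,253), where they were, and the spanner is clear. The oil bottle is under the hand at (358,390), but the route avoids it. Picking the first clamp.

Call:
{"api": "send_rows", "payload": {
  "series": [0.023, -0.013, 0.04, 0, 0, 0, 0.045, -0.026, 0.08, 0, 0, 0, 0.068, -0.039, 0.121, 0, 0, 0, 0.09, -0.052, 0.161, 0, 0, 0, 0.113, -0.065, 0.201, 0, 0, 0, 0.113, -0.065, 0.222, 0, 0, 0, 0.113, -0.065, 0.243, 0, 0, 0, 0.113, -0.065, 0.263, 0, 0, 0, 0.113, -0.065, 0.284, 0, 0, 0, 0.113, -0.065, 0.284, 0, 0, 0]
}}

```text
t: 42.35
eef_pos: [447.3, -263.9, 16.4]
ee_rot: [[-0.952, 0.307, -0.003], [0.307, 0.952, 0.003], [0.004, 0.002, -1.0]]
wrist_force: [0.6, 0.1, -0.2]
grip_width: 69.9
```

Call:
{"api": "send_rows", "payload": {
  "series": [0, 0, 0, 0, 0, 0, 0, 0, 0, 0, 0, 0, 0, 0, 0, 0, 0, 0, 0, 0, 0, 0, 0, 0, 0, 0, 0, 0, 0, 0, 0, 0, 0, 0, 0, 0],
  "jaw": 0.0
}}

```text
t: 43.1
eef_pos: [448.7, -266.5, 18.5]
ee_rot: [[-0.951, 0.309, 0.0], [0.309, 0.951, -0.0], [-0.0, -0.0, -1.0]]
wrist_force: [-0.2, 0.7, 3.6]
grip_width: 35.8
```

Run:
```python
from plan import *
s=state();print(s['t'],s['grip_width'],s['eef_pos'])
plan([(449,-265,200,72,4),(470,-50,200,110,4),(475,90,200,146,4)])
```

```text
43.1 35.84512167570879 [ 448.74680963 -266.46613768   18.48788004]
[ 448.7 -266.5   18.5] 72.0 12
[0.0, 0.0, -0.045, 0, 0, -0.0, 0.0, 0.001, -0.091, 0, 0, -0.0, 0.0, 0.001, -0.136, 0, 0, -0.0, 0.0, 0.001, -0.182, 0, 0, -0.0, 0.012, 0.054, -0.182, 0, 0, -0.166, 0.023, 0.107, -0.182, 0, 0, -0.332, 0.035, 0.16, -0.182, 0, 0, -0.497, 0.047, 0.212, -0.182, 0, 0, -0.663, 0.056, 0.246, -0.182, 0, 0, -0.82, 0.066, 0.28, -0.182, 0, 0, -0.977, 0.076, 0.313, -0.182, 0, 0, -1.135, 0.085, 0.347, -0.182, 0, 0, -1.292]
```

Call:
{"api": "send_rows", "payload": {
  "series": [0.0, 0.0, -0.03, 0, 0, 0, 0, 0, -0.08, 0, 0, 0, 0, 0, -0.13, 0, 0, 0, 0, 0.001, -0.182, 0, 0, 0, 0.012, 0.054, -0.182, 0, 0, -0.166, 0.023, 0.107, -0.182, 0, 0, -0.332, 0.035, 0.16, -0.182, 0, 0, -0.497, 0.047, 0.212, -0.182, 0, 0, -0.663, 0.056, 0.246, -0.182, 0, 0, -0.82, 0.066, 0.28, -0.182, 0, 0, -0.977, 0.076, 0.313, -0.182, 0, 0, -1.135, 0.085, 0.347, -0.182, 0, 0, -1.292]
}}

```text
t: 44.6
eef_pos: [474.1, 91.1, 199.1]
ee_rot: [[-0.555, -0.832, -0.002], [-0.832, 0.555, -0.0], [0.001, 0.001, -1.0]]
wrist_force: [-0.3, -0.3, -2.6]
grip_width: 35.9
```

Run:
```python
from plan import *
s=state();print(s['t'],s['grip_width'],s['wrist_force'],s['joints'][5])
plan([(484.9,188.9,200,167,4),(484.9,188.9,90,167,3),(484.9,188.9,32,167,4)])
```

```text
44.6 35.88252403894629 [-0.32100453 -0.28518881 -2.64085461] -2.5273490733879624
[474.1  91.1 199.1] 146.3 11
[-0.022, 0.011, -0.0, 0, 0, -0.09, -0.044, 0.023, -0.0, 0, 0, -0.18, -0.065, 0.034, -0.001, 0, 0, -0.271, -0.087, 0.045, -0.001, 0, 0, -0.361, -0.087, 0.045, 0.036, 0, 0, -0.361, -0.087, 0.045, 0.072, 0, 0, -0.361, -0.087, 0.045, 0.109, 0, 0, -0.361, -0.087, 0.045, 0.124, 0, 0, -0.361, -0.087, 0.045, 0.138, 0, 0, -0.361, -0.087, 0.045, 0.153, 0, 0, -0.361, -0.087, 0.045, 0.167, 0, 0, -0.361]
```

Call:
{"api": "send_rows", "payload": {
  "series": [-0.022, 0.011, 0, 0, 0, -0.07, -0.044, 0.023, 0, 0, 0, -0.14, -0.065, 0.034, -0.001, 0, 0, -0.215, -0.087, 0.045, -0.001, 0, 0, -0.29, -0.087, 0.045, 0.036, 0, 0, -0.29, -0.087, 0.045, 0.072, 0, 0, -0.29, -0.087, 0.045, 0.109, 0, 0, -0.29, -0.087, 0.045, 0.124, 0, 0, -0.29, -0.087, 0.045, 0.138, 0, 0, -0.29, -0.087, 0.045, 0.153, 0, 0, -0.29, -0.087, 0.045, 0.167, 0, 0, -0.29, -0.087, 0.045, 0.167, 0, 0, -0.29]
}}

```text
t: 46.1
eef_pos: [485.3, 187.1, 32.0]
ee_rot: [[-0.298, -0.954, -0.002], [-0.954, 0.298, -0.0], [0.001, 0.002, -1.0]]
wrist_force: [0.5, 0.3, -3.2]
grip_width: 35.7
```

Call:
{"api": "send_rows", "payload": {
  "series": [0, 0, 0.001, 0, 0, 0, 0, 0, 0.002, 0, 0, 0, 0, 0, 0.003, 0, 0, 0, 0, 0, 0.003, 0, 0, 0]
}}

```text
t: 46.6
eef_pos: [486.3, 187.4, 30.3]
ee_rot: [[-0.298, -0.954, 0.0], [-0.954, 0.298, 0.0], [-0.0, -0.0, -1.0]]
wrist_force: [-0.2, -0.3, -3.3]
grip_width: 35.6
```

Call:
{"api": "send_rows", "payload": {
  "series": [0, 0, 0.0015, 0, 0, 0, 0, 0, 0.0025, 0, 0, 0, 0, 0, 0.0025, 0, 0, 0]
}}

```text
t: 46.98
eef_pos: [486.5, 187.3, 28.5]
ee_rot: [[-0.298, -0.954, -0.0], [-0.954, 0.298, -0.0], [0.0, -0.0, -1.0]]
wrist_force: [-4.0, -0.5, 5.5]
grip_width: 35.7
```

Call:
{"api": "send_rows", "payload": {
  "series": [0, 0, 0, 0, 0, 0, 0, 0, 0, 0, 0, 0, 0, 0, 0, 0, 0, 0, 0, 0, -0.03, 0, 0, 0, 0, 0, -0.07, 0, 0, 0, 0, 0, -0.12, 0, 0, 0, 0, 0, -0.17, 0, 0, 0, 0, 0, -0.2, 0, 0, 0, 0, 0, -0.2, 0, 0, 0],
  "jaw": 0.048
}}

```text
t: 48.1
eef_pos: [488.2, 187.8, 230.8]
ee_rot: [[-0.298, -0.954, 0.006], [-0.954, 0.298, 0.001], [-0.003, -0.005, -1.0]]
wrist_force: [-0.5, 0.3, -0.4]
grip_width: 48.1
```

Run:
```python
from plan import *
s=state();print(s['t'],s['grip_width'],s['eef_pos'])
c=read_camera('side');d=read_camera('scene')
for q in(c,d):
    print([(round(r['conf'],2),np.round(r['centre']).tolist(),np.round(atz(q,r['centre'],30))) for r in recognise(q,'clamp1_mid')[:4]])
plan([(490,120,225,130,4),(500,-100,225,90,4),(520,-260,150,66,4)])
plan([(560.4,-329,90,57.3,3),(560.4,-329,18,57.3,4)],(520,-260,150,66))
```

```text
48.1 48.0909393721825 [488.18554894 187.75262476 230.84734826]
[(0.9, [347.0, 293.0], array([ 547., -333.])), (0.66, [410.0, 322.0], array([ 611., -486.]))]
[(0.67, [163.0, 249.0], array([ 555., -329.])), (0.67, [96.0, 291.0], array([ 610., -481.])), (0.55, [279.0, 255.0], array([650., -81.])), (0.29, [450.0, 136.0], array([457., 460.]))]
[485.3 187.1 225.6] 162.6 12
[0.016, -0.006, 0.0, 0, 0, 0.142, 0.031, -0.012, 0.0, 0, 0, 0.285, 0.047, -0.018, 0.0, 0, 0, 0.427, 0.063, -0.025, 0.001, 0, 0, 0.57, 0.114, -0.043, 0.001, 0, 0, 0.744, 0.166, -0.062, 0.001, 0, 0, 0.919, 0.218, -0.081, 0.001, 0, 0, 1.093, 0.27, -0.1, 0.001, 0, 0, 1.268, 0.306, -0.116, 0.019, 0, 0, 1.372, 0.343, -0.133, 0.038, 0, 0, 1.477, 0.38, -0.15, 0.057, 0, 0, 1.582, 0.416, -0.167, 0.076, 0, 0, 1.687]
[ 520. -260.  150.] 66 7
[-0.022, -0.016, 0.02, 0, 0, 0.051, -0.043, -0.031, 0.04, 0, 0, 0.101, -0.065, -0.047, 0.06, 0, 0, 0.152, -0.065, -0.047, 0.078, 0, 0, 0.152, -0.065, -0.047, 0.096, 0, 0, 0.152, -0.065, -0.047, 0.114, 0, 0, 0.152, -0.065, -0.047, 0.132, 0, 0, 0.152]
```

Call:
{"api": "send_rows", "payload": {
  "series": [0.016, -0.006, 0, 0, 0, 0.142, 0.031, -0.012, 0, 0, 0, 0.285, 0.047, -0.018, 0, 0, 0, 0.427, 0.063, -0.025, 0.001, 0, 0, 0.57, 0.114, -0.043, 0.001, 0, 0, 0.744, 0.166, -0.062, 0.001, 0, 0, 0.919, 0.218, -0.081, 0.001, 0, 0, 1.093, 0.27, -0.1, 0.001, 0, 0, 1.268, 0.306, -0.116, 0.019, 0, 0, 1.372, 0.343, -0.133, 0.038, 0, 0, 1.477, 0.38, -0.15, 0.057, 0, 0, 1.582, 0.416, -0.167, 0.076, 0, 0, 1.687],
  "jaw": 0.075
}}

```text
t: 49.8
eef_pos: [520.6, -260.3, 149.0]
ee_rot: [[-0.912, 0.41, -0.003], [0.41, 0.912, 0.002], [0.003, 0.001, -1.0]]
wrist_force: [0.5, -0.0, -0.4]
grip_width: 75.0
```

Run:
```python
from plan import *
from fit import *
W=read_camera('wrist')
print(state()['t'],[(round(r['conf'],2),np.round(r['centre']).tolist(),np.round(atz(W,r['centre'],25))) for r in recognise(W,'clamp1_mid')[:4]])
px=proj(W,[560,-329,40])[0];print(px)
d=read_camera('scene')
print([(round(r['conf'],2),np.round(atz(d,r['centre'],30))) for r in recognise(d,'clamp1_mid')[:4]])
plan([(560.4,-329,90,57.3,3),(560.4,-329,17.5,57.3,4)])
```

```text
49.85 [(0.83, [228.0, 256.0], array([ 553., -324.]))]
[223.74276827 271.91556254]
[(0.97, array([ 562., -332.])), (0.6, array([ 603., -481.])), (0.19, array([ 371., -437.]))]
[ 520.2 -259.1  149.3] 66.0 7
[-0.022, -0.016, 0.02, 0, 0, 0.05, -0.043, -0.032, 0.04, 0, 0, 0.101, -0.065, -0.047, 0.059, 0, 0, 0.151, -0.065, -0.047, 0.077, 0, 0, 0.151, -0.065, -0.047, 0.096, 0, 0, 0.151, -0.065, -0.047, 0.114, 0, 0, 0.151, -0.065, -0.047, 0.132, 0, 0, 0.151]
```

Call:
{"api": "send_rows", "payload": {
  "series": [-0.022, -0.016, 0.02, 0, 0, 0.05, -0.043, -0.032, 0.04, 0, 0, 0.101, -0.065, -0.047, 0.059, 0, 0, 0.151, -0.065, -0.047, 0.077, 0, 0, 0.151, -0.065, -0.047, 0.096, 0, 0, 0.151, -0.065, -0.047, 0.114, 0, 0, 0.151, -0.065, -0.047, 0.132, 0, 0, 0.151, -0.065, -0.047, 0.132, 0, 0, 0.151]
}}

```text
t: 51.0
eef_pos: [560.4, -327.6, 17.4]
ee_rot: [[-0.842, 0.539, -0.003], [0.539, 0.842, 0.002], [0.004, 0.0, -1.0]]
wrist_force: [0.0, -1.0, -0.0]
grip_width: 74.8
```

Call:
{"api": "send_rows", "payload": {
  "series": [0, 0, 0, 0, 0, 0, 0, 0, 0, 0, 0, 0, 0, 0, 0, 0, 0, 0, 0, 0, 0, 0, 0, 0, 0, 0, 0, 0, 0, 0, 0, 0, 0, 0, 0, 0, 0, 0, 0, 0, 0, 0],
  "jaw": 0.0
}}

```text
t: 51.88
eef_pos: [561.8, -329.3, 20.0]
ee_rot: [[-0.842, 0.54, 0.0], [0.54, 0.842, -0.001], [-0.0, -0.0, -1.0]]
wrist_force: [-1.7, -1.0, 2.6]
grip_width: 36.5
```

Run:
```python
from plan import *
s=state();print(s['t'],s['grip_width'],s['eef_pos'])
plan([(560,-329,200,57,4),(560,-120,200,95,4),(565,80,200,132,4)])
```

```text
51.875 36.467702424987905 [ 561.76860383 -329.2945987    19.96260669]
[ 561.8 -329.3   20. ] 57.3 12
[0.0, -0.0, -0.045, 0, 0, 0.001, 0.001, -0.0, -0.09, 0, 0, 0.003, 0.001, -0.001, -0.135, 0, 0, 0.004, 0.002, -0.001, -0.18, 0, 0, 0.006, 0.03, 0.043, -0.18, 0, 0, -0.16, 0.058, 0.087, -0.18, 0, 0, -0.326, 0.086, 0.131, -0.18, 0, 0, -0.492, 0.114, 0.175, -0.18, 0, 0, -0.658, 0.14, 0.218, -0.18, 0, 0, -0.819, 0.166, 0.261, -0.18, 0, 0, -0.98, 0.192, 0.304, -0.18, 0, 0, -1.142, 0.218, 0.346, -0.18, 0, 0, -1.303]
```

Call:
{"api": "send_rows", "payload": {
  "series": [0, 0, 0, 0, 0, 0, 0, 0, -0.03, 0, 0, 0, 0, 0, -0.08, 0, 0, 0, 0, 0, -0.13, 0, 0, 0, 0, 0, -0.18, 0, 0, 0, 0.03, 0.043, -0.18, 0, 0, -0.16, 0.058, 0.087, -0.18, 0, 0, -0.326, 0.086, 0.131, -0.18, 0, 0, -0.492, 0.114, 0.175, -0.18, 0, 0, -0.658, 0.14, 0.218, -0.18, 0, 0, -0.819, 0.166, 0.261, -0.18, 0, 0, -0.98, 0.192, 0.304, -0.18, 0, 0, -1.142]
}}

```text
t: 53.38
eef_pos: [563.4, 32.8, 198.5]
ee_rot: [[-0.838, -0.546, -0.002], [-0.546, 0.838, 0.001], [0.001, 0.002, -1.0]]
wrist_force: [-0.4, -0.3, -2.7]
grip_width: 36.6
```

Run:
```python
from plan import *
s=state();print(s['t'],s['grip_width'],s['wrist_force'],s['joints'][[0,5]] if hasattr(s['joints'],'shape') else (s['joints'][0],s['joints'][5]))
plan([(576.5,180.3,200,160,5),(576.5,180.3,90,160,3),(576.5,180.3,32,160,4)])
```

```text
53.375 36.61699582109859 [-0.35712262 -0.27073903 -2.67619545] [-0.08205965 -2.23040142]
[563.4  32.8 198.5] 123.1 12
[-0.018, 0.023, -0.0, 0, 0, -0.129, -0.037, 0.047, -0.001, 0, 0, -0.258, -0.055, 0.07, -0.001, 0, 0, -0.387, -0.073, 0.093, -0.001, 0, 0, -0.516, -0.091, 0.116, -0.002, 0, 0, -0.644, -0.091, 0.116, 0.035, 0, 0, -0.644, -0.091, 0.116, 0.072, 0, 0, -0.644, -0.091, 0.116, 0.108, 0, 0, -0.644, -0.091, 0.116, 0.123, 0, 0, -0.644, -0.091, 0.116, 0.137, 0, 0, -0.644, -0.091, 0.116, 0.152, 0, 0, -0.644, -0.091, 0.116, 0.166, 0, 0, -0.644]
```

Call:
{"api": "send_rows", "payload": {
  "series": [-0.018, 0.023, 0, 0, 0, -0.129, -0.037, 0.047, -0.001, 0, 0, -0.258, -0.055, 0.07, -0.001, 0, 0, -0.387, -0.073, 0.093, -0.001, 0, 0, -0.516, -0.091, 0.116, -0.002, 0, 0, -0.644, -0.091, 0.116, 0.035, 0, 0, -0.644, -0.091, 0.116, 0.072, 0, 0, -0.644, -0.091, 0.116, 0.108, 0, 0, -0.644, -0.091, 0.116, 0.123, 0, 0, -0.644, -0.091, 0.116, 0.137, 0, 0, -0.644, -0.091, 0.116, 0.152, 0, 0, -0.644, -0.091, 0.116, 0.166, 0, 0, -0.644]
}}

```text
t: 54.88
eef_pos: [578.7, 177.5, 33.6]
ee_rot: [[-0.348, -0.938, 0.001], [-0.938, 0.348, 0.0], [-0.001, -0.001, -1.0]]
wrist_force: [0.2, 0.5, -1.4]
grip_width: 36.6
```

Call:
{"api": "send_rows", "payload": {
  "series": [0, 0, 0.001, 0, 0, 0, 0, 0, 0.002, 0, 0, 0, 0, 0, 0.003, 0, 0, 0, 0, 0, 0.003, 0, 0, 0]
}}

```text
t: 55.38
eef_pos: [578.4, 177.4, 31.1]
ee_rot: [[-0.348, -0.938, 0.001], [-0.938, 0.348, 0.0], [-0.0, -0.001, -1.0]]
wrist_force: [0.7, -0.6, -2.9]
grip_width: 36.7
```

Call:
{"api": "send_rows", "payload": {
  "series": [-0.002, 0.003, 0.0, 0, 0, 0, -0.002, 0.003, 0.0015, 0, 0, 0, -0.002, 0.003, 0.002, 0, 0, 0]
}}

```text
t: 55.75
eef_pos: [575.9, 180.8, 29.9]
ee_rot: [[-0.347, -0.938, -0.0], [-0.938, 0.347, 0.0], [-0.0, 0.0, -1.0]]
wrist_force: [-4.9, 0.7, 8.3]
grip_width: 36.4
```

Call:
{"api": "send_rows", "payload": {
  "series": [0, 0, 0, 0, 0, 0, 0, 0, 0, 0, 0, 0, 0, 0, 0, 0, 0, 0, 0, 0, -0.03, 0, 0, 0, 0, 0, -0.07, 0, 0, 0, 0, 0, -0.12, 0, 0, 0, 0, 0, -0.17, 0, 0, 0, 0, 0, -0.23, 0, 0, 0, 0, 0, -0.26, 0, 0, 0, 0, 0, -0.26, 0, 0, 0],
  "jaw": 0.048
}}

```text
t: 57.0
eef_pos: [577.6, 180.6, 292.4]
ee_rot: [[-0.348, -0.938, 0.007], [-0.938, 0.348, 0.001], [-0.003, -0.006, -1.0]]
wrist_force: [-0.6, 0.4, -0.8]
grip_width: 47.8
```

Run:
```python
from plan import *
s=state();print(s['t'],s['grip_width'],s['eef_pos'])
c=read_camera('side');d=read_camera('scene')
cv2.imwrite('pics/d11.png',np.hstack([cv2.resize(i[a:a+105,b:b+140][:,:,::-1],None,fx=2.8,fy=2.8,interpolation=cv2.INTER_CUBIC) for i,a,b in((c['image'],110,160),(d['image'],130,310))]))
for q in(c,d):
  for l,z in(('caliper1_mid',33),('clamp1_mid',35)):
    print(l,[(round(r['conf'],2),np.round(atz(q,r['centre'],z))) for r in recognise(q,l)[:5]])
```

```text
57.0 47.8156994250514 [577.61683458 180.57924961 292.39284567]
caliper1_mid [(0.53, array([585., 266.]))]
clamp1_mid [(0.88, array([ 599., -491.])), (0.57, array([584., 209.]))]
caliper1_mid [(0.85, array([586., 263.]))]
clamp1_mid [(0.79, array([ 613., -479.])), (0.72, array([570., 179.])), (0.61, array([ 703., -315.]))]
```

View pics/d11.png

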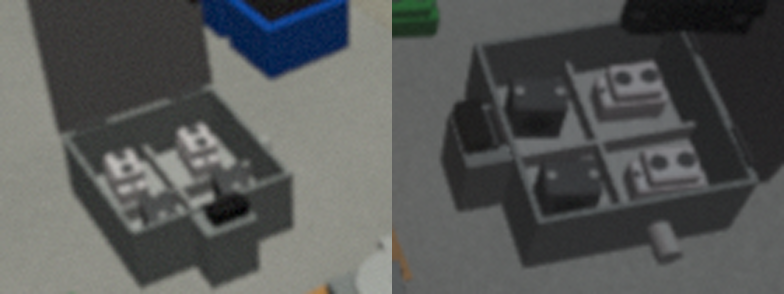

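All four parts stand in their own bays: calipers on the hinge side, clamps on the catch side, about centred. Next I'll close the lid from behind with the jaws shut.

Run:
```python
from plan import *
plan([(570,230,315,130,4),(553,390,315,84.6,5),(551.5,399,290,84.6,1),(551.5,399,245,84.6,1),(551.5,399,245,84.6,1)])
# closing arc, tool frame at yaw 84.6: y=+u, z down
P=lambda s,t:np.array([-s*np.cos(t)+8*np.sin(t), s*np.sin(t)+8*np.cos(t)])
ts=np.arange(1.5,-0.001,-0.05)
for k in range(0,30,10):
    b=P(165,ts[k]);out=[]
    for t in ts[k+1:k+11]:
        d=(P(165,t)-b)/1e3;out+=[0,round(float(d[0]),3),round(float(-d[1]),3),0,0,0]
    print(round(ts[k],2),b,out)
```

```text
[575.  180.1 286.4] 159.7 12
[-0.011, 0.006, -0.007, 0, 0, 0.129, -0.023, 0.011, -0.014, 0, 0, 0.259, -0.034, 0.017, -0.021, 0, 0, 0.388, -0.045, 0.022, -0.029, 0, 0, 0.518, -0.074, 0.036, -0.029, 0, 0, 0.676, -0.103, 0.051, -0.029, 0, 0, 0.835, -0.131, 0.065, -0.029, 0, 0, 0.993, -0.16, 0.079, -0.029, 0, 0, 1.152, -0.189, 0.094, -0.029, 0, 0, 1.31, -0.197, 0.098, -0.004, 0, 0, 1.31, -0.197, 0.098, 0.041, 0, 0, 1.31, -0.197, 0.098, 0.041, 0, 0, 1.31]
1.5 [ -3.69167838 165.1525704 ] [0, -0.008, 0.0, 0, 0, 0, 0, -0.016, 0.001, 0, 0, 0, 0, -0.025, 0.002, 0, 0, 0, 0, -0.033, 0.004, 0, 0, 0, 0, -0.041, 0.006, 0, 0, 0, 0, -0.049, 0.008, 0, 0, 0, 0, -0.056, 0.011, 0, 0, 0, 0, -0.064, 0.014, 0, 0, 0, 0, -0.071, 0.018, 0, 0, 0, 0, -0.079, 0.022, 0, 0, 0]
1.0 [-82.41811259 143.16513094] [0, -0.007, 0.004, 0, 0, 0, 0, -0.014, 0.009, 0, 0, 0, 0, -0.02, 0.014, 0, 0, 0, 0, -0.027, 0.019, 0, 0, 0, 0, -0.033, 0.025, 0, 0, 0, 0, -0.039, 0.031, 0, 0, 0, 0, -0.044, 0.037, 0, 0, 0, 0, -0.049, 0.043, 0, 0, 0, 0, -0.054, 0.05, 0, 0, 0, 0, -0.059, 0.057, 0, 0, 0]
0.5 [-140.9657184    86.12587436] [0, -0.004, 0.007, 0, 0, 0, 0, -0.008, 0.015, 0, 0, 0, 0, -0.011, 0.022, 0, 0, 0, 0, -0.014, 0.03, 0, 0, 0, 0, -0.017, 0.038, 0, 0, 0, 0, -0.019, 0.046, 0, 0, 0, 0, -0.021, 0.054, 0, 0, 0, 0, -0.022, 0.062, 0, 0, 0, 0, -0.023, 0.07, 0, 0, 0, 0, -0.024, 0.078, 0, 0, 0]
```

Call:
{"api": "send_rows", "payload": {
  "series": [-0.011, 0.006, -0.01, 0, 0, 0.129, -0.023, 0.011, -0.02, 0, 0, 0.259, -0.034, 0.017, -0.029, 0, 0, 0.388, -0.045, 0.022, -0.029, 0, 0, 0.518, -0.074, 0.036, -0.029, 0, 0, 0.676, -0.103, 0.051, -0.029, 0, 0, 0.835, -0.131, 0.065, -0.029, 0, 0, 0.993, -0.16, 0.079, -0.029, 0, 0, 1.152, -0.189, 0.094, -0.029, 0, 0, 1.31, -0.197, 0.098, -0.029, 0, 0, 1.31, -0.199, 0.099, -0.029, 0, 0, 1.31, -0.199, 0.099, -0.029, 0, 0, 1.31],
  "jaw": 0.0
}}

```text
t: 58.8
eef_pos: [552.5, 400.5, 317.3]
ee_rot: [[-0.996, 0.094, -0.0], [0.094, 0.996, -0.001], [0.0, -0.001, -1.0]]
wrist_force: [-0.2, -0.8, -0.4]
grip_width: 0.3
```

Call:
{"api": "send_rows", "payload": {
  "series": [0, 0, 0.03, 0, 0, 0, 0, 0, 0.07, 0, 0, 0, 0, 0, 0.07, 0, 0, 0]
}}

```text
t: 59.18
eef_pos: [550.6, 399.1, 243.4]
ee_rot: [[-0.995, 0.095, -0.007], [0.095, 0.995, -0.004], [0.006, -0.005, -1.0]]
wrist_force: [0.1, -0.3, -0.4]
grip_width: 0.1
```

Run:
```python
from plan import *
s=state();p=s['eef_pos'];print(s['t'],s['grip_width'],p,s['wrist_force'])
u=np.array([.0941,.9956]);print('tank x',(np.array(p[:2])-[544,325])@u,'yoff',(np.array(p[:2])-[544,325])@[-.9956,.0941])
```

```text
59.175 0.05144000201768776 [550.60559545 399.05544625 243.4113616 ] [ 0.13276102 -0.31254196 -0.38683902]
tank x 74.35118882279683 yoff 0.39208666709195406
```

Call:
{"api": "send_rows", "payload": {
  "series": [0, -0.006, 0, 0, 0, 0, 0, -0.012, 0, 0, 0, 0, 0, -0.018, 0, 0, 0, 0, 0, -0.024, 0, 0, 0, 0, 0, -0.03, 0, 0, 0, 0, 0, -0.036, 0, 0, 0, 0, 0, -0.042, 0, 0, 0, 0, 0, -0.048, 0, 0, 0, 0, 0, -0.055, 0, 0, 0, 0, 0, -0.063, 0, 0, 0, 0]
}}

```text
t: 60.42
eef_pos: [546.3, 338.1, 247.6]
ee_rot: [[-0.996, 0.094, -0.0], [0.094, 0.996, -0.0], [-0.0, -0.0, -1.0]]
wrist_force: [0.2, -0.0, 0.3]
grip_width: 0.6
```

Call:
{"api": "send_rows", "payload": {
  "series": [0, -0.008, 0, 0, 0, 0, 0, -0.016, 0.001, 0, 0, 0, 0, -0.025, 0.002, 0, 0, 0, 0, -0.033, 0.004, 0, 0, 0, 0, -0.041, 0.006, 0, 0, 0, 0, -0.049, 0.008, 0, 0, 0, 0, -0.056, 0.011, 0, 0, 0, 0, -0.064, 0.014, 0, 0, 0, 0, -0.071, 0.018, 0, 0, 0, 0, -0.079, 0.022, 0, 0, 0]
}}

```text
t: 61.68
eef_pos: [538.8, 259.5, 225.3]
ee_rot: [[-0.996, 0.094, -0.0], [0.094, 0.996, -0.0], [0.0, -0.0, -1.0]]
wrist_force: [0.3, -0.4, 0.7]
grip_width: 0.6
```

Run:
```python
from plan import *
s=state();p=s['eef_pos'];print(s['t'],p,s['wrist_force'])
print('tank x',(np.array(p[:2])-[544,325])@np.array([.0941,.9956]))
c=read_camera('side');save(c,'d12',(160,70,290,210),4)
```

```text
61.675 [538.77248281 259.4863856  225.28171339] [ 0.25217058 -0.38184508  0.67685517]
tank x -65.71726386903583
```

View pics/d12.png

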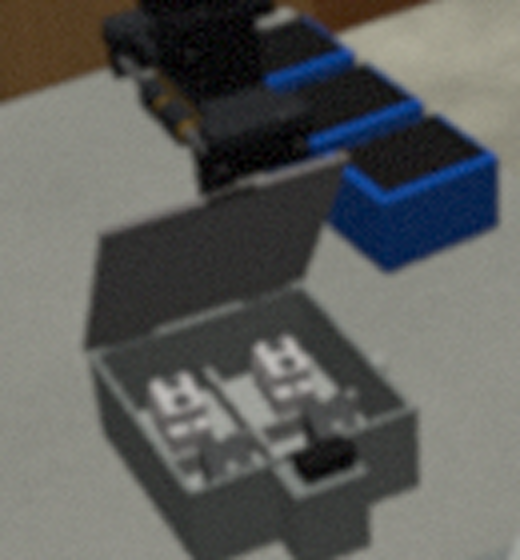

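The lid is following the finger down, at about 1.0 rad, and the parts stay in place. Continuing.

Call:
{"api": "send_rows", "payload": {
  "series": [0, -0.007, 0.004, 0, 0, 0, 0, -0.014, 0.009, 0, 0, 0, 0, -0.02, 0.014, 0, 0, 0, 0, -0.027, 0.019, 0, 0, 0, 0, -0.033, 0.025, 0, 0, 0, 0, -0.039, 0.031, 0, 0, 0, 0, -0.044, 0.037, 0, 0, 0, 0, -0.049, 0.043, 0, 0, 0, 0, -0.054, 0.05, 0, 0, 0, 0, -0.059, 0.057, 0, 0, 0]
}}

```text
t: 62.98
eef_pos: [533.3, 200.9, 168.2]
ee_rot: [[-0.996, 0.094, 0.0], [0.094, 0.996, -0.0], [-0.0, -0.0, -1.0]]
wrist_force: [-0.3, -0.8, 0.9]
grip_width: 0.6
```

Call:
{"api": "send_rows", "payload": {
  "series": [0, -0.004, 0.007, 0, 0, 0, 0, -0.008, 0.015, 0, 0, 0, 0, -0.011, 0.022, 0, 0, 0, 0, -0.014, 0.03, 0, 0, 0, 0, -0.017, 0.038, 0, 0, 0, 0, -0.019, 0.046, 0, 0, 0, 0, -0.021, 0.054, 0, 0, 0, 0, -0.022, 0.062, 0, 0, 0, 0, -0.023, 0.07, 0, 0, 0, 0, -0.023, 0.07, 0, 0, 0]
}}

```text
t: 64.22
eef_pos: [531.2, 178.2, 98.3]
ee_rot: [[-0.996, 0.094, -0.0], [0.094, 0.996, -0.0], [0.0, -0.0, -1.0]]
wrist_force: [0.8, -0.7, 1.6]
grip_width: 0.6
```

Call:
{"api": "send_rows", "payload": {
  "series": [0, 0, 0.003, 0, 0, 0, 0, 0, 0.005, 0, 0, 0, 0, 0, 0.007, 0, 0, 0, 0, 0, 0.008, 0, 0, 0, 0, 0, 0.008, 0, 0, 0]
}}

```text
t: 64.85
eef_pos: [531.6, 178.2, 91.4]
ee_rot: [[-0.996, 0.094, 0.001], [0.094, 0.996, -0.0], [-0.001, -0.0, -1.0]]
wrist_force: [1.2, -0.7, 2.1]
grip_width: 0.6
```

Call:
{"api": "send_rows", "payload": {
  "series": [0, 0, 0.0015, 0, 0, 0, 0, 0, 0.003, 0, 0, 0, 0, 0, 0.0045, 0, 0, 0, 0, 0, 0.0045, 0, 0, 0]
}}

```text
t: 65.35
eef_pos: [531.3, 178.5, 88.2]
ee_rot: [[-0.996, 0.094, -0.0], [0.094, 0.996, 0.0], [0.0, 0.0, -1.0]]
wrist_force: [-7.2, -2.7, 17.2]
grip_width: 0.4
```

Call:
{"api": "send_rows", "payload": {
  "series": [0, 0, 0.001, 0, 0, 0, 0, 0, 0.002, 0, 0, 0, 0, 0, 0.002, 0, 0, 0]
}}

```text
t: 65.72
eef_pos: [531.4, 178.5, 88.0]
ee_rot: [[-0.996, 0.094, -0.0], [0.094, 0.996, -0.0], [0.0, -0.0, -1.0]]
wrist_force: [-13.3, -4.3, 29.2]
grip_width: 0.7
```

Fully down with 29 N. I'll rise slowly and check that it holds.

Call:
{"api": "send_rows", "payload": {
  "series": [0, 0, -0.004, 0, 0, 0, 0, 0, -0.008, 0, 0, 0, 0, 0, -0.012, 0, 0, 0, 0, 0, -0.016, 0, 0, 0, 0, 0, -0.016, 0, 0, 0]
}}

```text
t: 66.35
eef_pos: [531.4, 178.4, 100.3]
ee_rot: [[-0.996, 0.094, 0.0], [0.094, 0.996, 0.0], [-0.0, 0.0, -1.0]]
wrist_force: [0.2, 1.1, 0.2]
grip_width: 0.7
```

```bash
cat > lidcheck.py <<'E'
from fit import *
import sys
# which lid angle explains the picture: compare the lid colour edge vs the first (shut) picture
a=cv2.imread('pics/scene0.png')[:,:,::-1].astype(int);b=cv2.imread('pics/side0.png')[:,:,::-1].astype(int)
u=np.array([.0941,.9956]);v=np.array([-.9956,.0941]);H=np.array([544,325.])
for n,ref in(('scene',a),('side',b)):
    c=read_camera(n);im=c['image'].astype(int)
    q=[H-s*u+y*v for s,y in((5,-92),(5,92),(215,92),(215,-92))]
    m=np.zeros(im.shape[:2],np.uint8);cv2.fillConvexPoly(m,np.round(proj(c,[[*p,90] for p in q])).astype(np.int32),1)
    d=np.abs(im-ref).max(2);print(n,'pixels',m.sum(),'changed',((d>35)&(m>0)).sum())
E
python3 - <<'E'
from h import *
s=state();print(s['eef_pos'],s['wrist_force'])
E
```

```text
[531.37689871 178.38616285 100.32337702] [0.2080857  1.06497097 0.20429383]
```

Call:
{"api": "send_rows", "payload": {
  "series": [0, 0, -0.03, 0, 0, 0, 0, 0, -0.08, 0, 0, 0, 0, 0, -0.13, 0, 0, 0, 0, 0, -0.15, 0, 0, 0, 0, -0.05, -0.15, 0, 0, 0, 0, -0.1, -0.15, 0, 0, 0, 0, -0.15, -0.15, 0, 0, 0, 0, -0.2, -0.15, 0, 0, 0, 0, -0.24, -0.15, 0, 0, 0, 0, -0.24, -0.15, 0, 0, 0, 0, -0.24, -0.15, 0, 0, 0]
}}

```text
t: 67.72
eef_pos: [508.2, -60.1, 249.2]
ee_rot: [[-0.996, 0.095, -0.001], [0.095, 0.996, 0.001], [0.002, 0.001, -1.0]]
wrist_force: [-0.0, -0.5, -0.3]
grip_width: 0.2
```

```bash
python3 lidcheck.py
python3 - <<'E'
from h import *
# edge corners seen by template: lid-edge step at z=88 in the side picture, columns across the free edge
c=read_camera('side');g=cv2.cvtColor(c['image'],cv2.COLOR_RGB2GRAY)
ref=cv2.cvtColor(cv2.imread('pics/side0.png'),cv2.COLOR_BGR2GRAY)
sl=(slice(140,215),slice(178,262))
r=cv2.matchTemplate(g[130:225,168:272],ref[sl],cv2.TM_CCOEFF_NORMED);print('match',cv2.minMaxLoc(r)[1::2], 'expected (10,10)')
for q in (c,read_camera('scene')):
  for l,z in(('lid_edge',88),('button_top',103),('gate_front',32),('stop_face',32),('spray_can',75),('oil_bottle',85),('spanner',5),('caliper1_mid',23),('clamp1_mid',25)):
    print(l,[(round(r['conf'],2),np.round(r['centre']).tolist(),np.round(atz(q,r['centre'],z)).tolist()) for r in recognise(q,l)[:2]])
print(state()['t'],state()['eef_pos'])
E
```

```text
scene pixels 5826 changed 174
side pixels 2705 changed 11
match (0.9193427562713623, (10, 10)) expected (10,10)
lid_edge [(0.71, [222.0, 178.0], [497.0, 169.0]), (0.67, [220.0, 162.0], [530.0, 235.0])]
button_top []
gate_front [(0.55, [309.0, 193.0], [704.0, 7.0]), (0.51, [224.0, 175.0], [540.0, 235.0])]
stop_face [(0.89, [309.0, 223.0], [624.0, -88.0])]
spray_can [(0.94, [313.0, 167.0], [757.0, 60.0])]
oil_bottle [(0.73, [395.0, 247.0], [714.0, -325.0]), (0.23, [223.0, 164.0], [534.0, 225.0])]
spanner [(0.87, [319.0, 377.0], [360.0, -453.0]), (0.33, [308.0, 210.0], [673.0, -27.0])]
caliper1_mid [(0.52, [225.0, 175.0], [549.0, 242.0]), (0.48, [238.0, 185.0], [556.0, 176.0])]
clamp1_mid [(0.5, [315.0, 194.0], [720.0, 1.0]), (0.47, [312.0, 165.0], [804.0, 115.0])]
lid_edge [(0.82, [389.0, 171.0], [544.0, 226.0])]
button_top [(0.61, [334.0, 174.0], [525.0, 93.0]), (0.42, [382.0, 181.0], [575.0, 191.0])]
gate_front [(0.66, [305.0, 258.0], [675.0, -29.0])]
stop_face [(0.97, [282.0, 255.0], [651.0, -74.0])]
spray_can [(0.87, [351.0, 269.0], [745.0, 50.0]), (0.6, [384.0, 180.0], [559.0, 210.0])]
oil_bottle [(0.82, [184.0, 308.0], [723.0, -301.0])]
spanner [(0.93, [115.0, 198.0], [367.0, -425.0]), (0.53, [381.0, 181.0], [520.0, 235.0])]
caliper1_mid []
clamp1_mid []
68.825 [508.58773529 -60.65985862 250.1223454 ]
```

```bash
python3 -c "
from station import sign_off
print(sign_off())"
```

```text
the job is handed in; nothing more can be done
None
```

The washer is ready for a cycle, and I handed the job in at about 69 s of the 210 s allowed.

- **Drain valve:** I wound the wheel clockwise by the crank, about 10.7 rad by the hand's path, until it resisted firmly at about 16 N. Later wrist pictures showed the brass gate against its stop.
- **Opening the lid:** I pressed the button with one finger while the other held the lid down. The hand then guided the lid up at about 0.4 rad/s to its stop.
- **Parts:** All four were there. Both calipers went into the hinge-side bays and both clamps into the catch-side bays. Each was released within about 3 mm of my estimate of its bay's middle. The pictures showed them standing one to a bay.
- **Closing the lid:** I pushed it down until it sat at 88 mm with 29 N on it. When I raised the hand, the lid stayed put.

**Last checks:**
- The tank in the side picture matched the picture of the shut lid at the start, with no shift. In the scene picture 174 of 5826 lid pixels differed; I took that for noise and did not look into it.
- The can, bottle and spanner read within about 11 mm of their first positions, which is the spread of the networks.
- No calipers or clamps were found on the bench. The network's low-confidence hits lay on the tank and the valve.
- I never grasped either green look-alike. The last search did not report the green clamp, which an earlier picture had shown in place; I did not look at either again.
- I could not hear the click. That the catch holds is inferred from the spring not lifting the lid.

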